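# Clear the slide mounting station and file the slide cases

### The job

Clear up the slide bench: with the blue scraper block, never your fingers, sweep all the resin chips off both lanes of the steel plate into the black catch tray, then stand the scraper back on its black mat. Only then file every orange slide case upright in the aluminium rack, one per bay, pressed down fully home between the two cases already there, which give way sideways but must not be toppled. Leave the oil bottle and the spare eyepiece where they are.

Things in the scene. Friction and masses are not known exactly. Their poses are not given: they have to be found in the camera images.
- rack: fixed aluminium filing rack, open above: floor 4 thick, 289 long (its y, the row) x 68 deep (its x). Five dividers 5 thick, 60 deep, 45 high (at y = -142, -71, 0, 71, 142) make four bays, each 66 wide and 60 deep; front and back have only a lip 12 high. Bays 0 to 3 run from -y to +y. Origin: centre of its underside. Sizes in mm.
- row (a point): centre of the rack's floor, 4 above the bench. In each bay stand two loose filed cases (width along rack x), their flat sides 12 to 15 apart, about 6 off the dividers; one more case, 20 thick, goes between them: their bevelled tops lead it in from above and they yield sideways (sizes in mm).
- filed0a: white or grey slide case already filed in bay 0, on the -y side of its gap; loose; same shape and size as the orange cases. Origin: centre of its underside, which stands on the rack floor 4 above the bench (sizes in mm).
- filed0b: white or grey slide case already filed in bay 0, on the +y side of its gap; loose; same shape and size as the orange cases. Origin: centre of its underside, which stands on the rack floor 4 above the bench (sizes in mm).
- filed1a: white or grey slide case already filed in bay 1, on the -y side of its gap; loose; same shape and size as the orange cases. Origin: centre of its underside, which stands on the rack floor 4 above the bench (sizes in mm).
- filed1b: white or grey slide case already filed in bay 1, on the +y side of its gap; loose; same shape and size as the orange cases. Origin: centre of its underside, which stands on the rack floor 4 above the bench (sizes in mm).
- filed2a: white or grey slide case already filed in bay 2, on the -y side of its gap; loose; same shape and size as the orange cases. Origin: centre of its underside, which stands on the rack floor 4 above the bench (sizes in mm).
- filed2b: white or grey slide case already filed in bay 2, on the +y side of its gap; loose; same shape and size as the orange cases. Origin: centre of its underside, which stands on the rack floor 4 above the bench (sizes in mm).
- filed3a: white or grey slide case already filed in bay 3, on the -y side of its gap; loose; same shape and size as the orange cases. Origin: centre of its underside, which stands on the rack floor 4 above the bench (sizes in mm).
- filed3b: white or grey slide case already filed in bay 3, on the +y side of its gap; loose; same shape and size as the orange cases. Origin: centre of its underside, which stands on the rack floor 4 above the bench (sizes in mm).
- case0: orange slide case, 56 wide (its x) x 20 thick (its y) x 62 tall, about 110 g, same front and back. Sides are flat from 5 to 52 above its foot; the foot narrows to 14 thick over the lowest 5, the top narrows to 10 thick over the uppermost 10. Stands on the bench, to be filed. Origin: centre of its underside, z up. May be absent (sizes in mm).
- case1: orange slide case, 56 wide (its x) x 20 thick (its y) x 62 tall, about 110 g, same front and back. Sides are flat from 5 to 52 above its foot; the foot narrows to 14 thick over the lowest 5, the top narrows to 10 thick over the uppermost 10. Stands on the bench, to be filed. Origin: centre of its underside, z up. May be absent (sizes in mm).
- case2: orange slide case, 56 wide (its x) x 20 thick (its y) x 62 tall, about 110 g, same front and back. Sides are flat from 5 to 52 above its foot; the foot narrows to 14 thick over the lowest 5, the top narrows to 10 thick over the uppermost 10. Stands on the bench, to be filed. Origin: centre of its underside, z up. May be absent (sizes in mm).
- case3: orange slide case, 56 wide (its x) x 20 thick (its y) x 62 tall, about 110 g, same front and back. Sides are flat from 5 to 52 above its foot; the foot narrows to 14 thick over the lowest 5, the top narrows to 10 thick over the uppermost 10. Stands on the bench, to be filed. Origin: centre of its underside, z up. May be absent (sizes in mm).
- station: fixed orange block 150 long (its x) x 158 wide (its y), steel plate on top 40 above the bench. Three dark rails (6 wide, 8 high above the plate, along x at y = -76, 0, 76) part it into two lanes, each 70 clear, centred at y = -38 and 38, open at both ends. Origin: centre of the block's underside. Sizes in mm.
- tray (a point): centre of the floor (4 above the bench) of the black catch tray fixed to the station's -x end (towards the robot): 70 long inside (station x from -75 to -145), 146 wide, rim 26 above the bench; chips pushed off the plate's -x edge drop into it (sizes in mm).
- chip0: amber resin chip, about 15 x 15 and 10 to 12 high, 12 g, loose in a lane of the plate, clear of the rails (at least 55 from the plate's +x end at the start). Origin: centre of its underside. Sizes in mm.
- chip1: amber resin chip, about 15 x 15 and 10 to 12 high, 12 g, loose in a lane of the plate, clear of the rails (at least 55 from the plate's +x end at the start). Origin: centre of its underside. May be absent (sizes in mm).
- chip2: amber resin chip, about 15 x 15 and 10 to 12 high, 12 g, loose in a lane of the plate, clear of the rails (at least 55 from the plate's +x end at the start). Origin: centre of its underside. May be absent (sizes in mm).
- mat: fixed black rubber mat, 80 (its x) x 90 (its y) x 3 thick, the scraper's place. Origin: centre of its underside (sizes in mm).
- scraper: blue scraper block with wooden handle, 220 g: flat foot 40 (its x) x 58 (its y) x 12 high, above it a step 34 x 52 up to 20, then the upright handle 24 (x) x 44 (y) from 20 to 56 above the underside. With its long side across a lane it fits between the rails. Starts upright on the mat. Origin: centre of its underside, z up (sizes in mm).
- oil_bottle: brown oil bottle, diameter 28, 70 tall; leave alone. Origin: centre of its underside (sizes in mm).
- eyepiece: black spare eyepiece, diameter 42, 60 tall; leave alone. Origin: centre of its underside (sizes in mm).

How it is judged:
By the outcome, as a careful person would: the job done as asked, in the order asked, and still so for the second after the job is handed in, with the robot touching nothing.
Of chip1, chip2 only 1 to 2 are there at a start; the rules pass over those that are not, and their reading is None.
Of case0, case1, case2, case3 only 3 to 4 are there at a start; the rules pass over those that are not, and their reading is None.
At some moment in a run one of scraper may be knocked a few centimetres aside while the robot is not near it.
Once in a run the grip may slacken for a moment while it holds something.
It also fails if it takes over 210 s, if anything falls off the work surface, if the arm or the gripper's body presses on something with over 40 N, if the wrist force passes 120 N, or if a joint passes its speed limit or range.

### The arm

A 6-joint arm with a two-finger parallel gripper is mounted at the origin on the work surface. World frame = base frame: x ahead of the robot, y to its left, z up, the work surface at z = 0. Lengths are in m, angles in rad, forces in N, time in s.
With the tool pointing down it reaches from about 0.35 to 0.85 m from the base axis. Payload 8.1 kg.
Tool frame: the origin (TCP) lies at the very end of the fingers, on their centre line; the grasp point (between the pads) lies 19 mm behind it; z points along the fingers, y is the direction in which the jaws open and shut (so a half turn about z gives the same grasp; the last joint's range is limited). The gripper opens to 93 mm and grips with 3 to 60 N. Pads are 15 mm wide; open, the fingers measure 128 mm over their backs; the gripper's body (75 mm by 188 mm) begins 65 mm behind the grasp point.
Start: joints at [-1.385, 0.13, 1.488, -0, 1.523, -0.085], TCP at [0.161, -0.578, 0.219] pointing down, gripper open.
Joint ranges: [-2.96, 2.96], [-0.89, 2.26], [0.02, 2.5], [-1.34, 4.48], [0, 2.73], [-2.66, 2.66]. Speed limits (rad/s): [2.39, 2.39, 2.79, 3.14, 3.14, 3.14].

### API

Orientations are given as a rotation vector (axis times angle).
In Python, from plant import robot gives the robot as it stands.
- The arm moves only by the shell command python3 -m inch 'ROWS' [FORCE]. ROWS is JSON, a list that holds one entry, the list of rows, each a list of 7 numbers: the shift along the tool's x, y, z in cm, then the turn, a rotation vector about the tool's x, y, z in degrees, then the gripper command: -1 is fully open, 1 is shut, values between are in proportion. A call has 1 to 5 rows; each row shifts and turns the commanded pose from where the row before left it, along the tool's axes as they then stand; what a row does not reach is not made up. A row lasts 1/10 s, in which the tool goes at most 50 mm and 8.59 degrees, less where a joint would pass 70% of its speed; a pose out of reach is approached as far as the arm can. A call with a gripper value outside its range is refused whole. The fingers move at their own pace and stop on an object; FORCE is the grip in N (left out, the last holds). Time passes only in rows, so rows that do not move let the fingers close. It gives the time, the measured TCP pose, the force and the opening at its end, in the units of the state.
- robot.read_state(): the state, without advancing time (a new reading comes with each control period).
- robot.read_camera(name): name is "scene" or "top" or "wrist"; returns a dict with "image" (384x512x3 uint8, blue, green, red), "K" (3x3 intrinsics, pixels), "R" (3x3) and "t" (3): a world point X has camera coordinates R X + t; the wrist camera has in their place "tool_from_camera" (4x4, takes a point from camera to tool coordinates, whose origin is the TCP and whose axes are the flange's). Camera axes: x right, y down, z forward; pixel columns grow to the right and rows downward; lengths in m; the calibration is good to about 2 mm. A picture is of the moment at which its call begins: read the wrist's pose just before it. There is no depth.
- robot.close_job(): hands the job in, once; it reports no verdict.
The state is a dict: "t": time; "q": joint angles; "dq": joint speeds; "joint_torque": joint torques, N m; "tool_pos": TCP position; "orientation": TCP orientation; "force": force on the tool from outside, world axes, zero at the start; "wrist_torque": the same for the moment, N m; "opening": finger opening in m.
Only numpy, scipy, OpenCV 4.12 (cv2) and the standard library are available. Lean on these libraries where they do the work, as an engineer would, in place of code of your own. Each camera call takes 0.05 s, during which the arm holds its last target. There are 200 camera calls.

## Working session

There is one attempt and no reset: what is moved stays moved. The work goes in short steps, Python scripts to look and compute and a shell command to move; the robot and the scene stay as the last step left them, time stands still between calls to the robot, and variables do not carry over. Pictures are saved under pics/ and viewed, about 12 in all and at most 16, crops included, and the job is handed in when it is done.

```bash
ls; mkdir -p pics; cat > h.py <<'E'
import numpy as np, cv2, sys
from scipy.spatial.transform import Rotation as Rn
from plant import robot
def cam(n):
    s=robot.read_state(); c=robot.read_camera(n)
    if n=='wrist':
        T=np.eye(4); T[:3,:3]=Rn.from_rotvec(s['orientation']).as_matrix(); T[:3,3]=s['tool_pos']
        M=np.linalg.inv(T@np.array(c['tool_from_camera'])); c['R']=M[:3,:3]; c['t']=M[:3,3]
    c['R']=np.array(c['R']);c['t']=np.array(c['t']).ravel();c['K']=np.array(c['K'])
    return c
def save(c,name):
    cv2.imwrite(f'pics/{name}.png',c['image']); np.savez(f'pics/{name}.npz',K=c['K'],R=c['R'],t=c['t'])
def unp(c,u,v,z):
    d=c['R'].T@np.linalg.inv(c['K'])@np.array([u,v,1.]); o=-c['R'].T@c['t']
    return o+d*(z-o[2])/d[2]
def proj(c,X):
    p=c['K']@(c['R']@np.array(X)+c['t']); return p[:2]/p[2]
E
python3 - <<'E'
from h import *
s=robot.read_state(); print({k:np.round(v,3).tolist() for k,v in s.items()})
print(np.round(Rn.from_rotvec(s['orientation']).as_matrix(),3))
for n in ('top','scene'):
    c=cam(n); save(c,n+'0'); print(n,np.round(-c['R'].T@c['t'],3),np.round(c['R'],2).tolist(),c['K'][0,0])
im=cv2.imread('pics/top0.png'); cv2.imwrite('pics/top0b.png',cv2.resize(im,(800,600),interpolation=cv2.INTER_CUBIC))
E
```

```text
pics
{'t': 0.0, 'q': [-1.385, 0.131, 1.489, 0.0, 1.523, -0.085], 'dq': [-0.001, -0.001, -0.001, 0.001, 0.002, 0.0], 'joint_torque': [0.001, -55.984, -49.176, 0.077, 0.035, -0.0], 'tool_pos': [0.16, -0.578, 0.218], 'orientation': [-3.111, -0.424, 0.0], 'force': [-0.194, -0.316, -0.249], 'wrist_torque': [-0.044, -0.003, 0.0], 'opening': 0.093}
[[ 0.964  0.267 -0.   ]
 [ 0.267 -0.964  0.002]
 [ 0.    -0.002 -1.   ]]
top [0.454 0.022 0.989] [[-0.02, -1.0, 0.01], [-1.0, 0.02, -0.08], [0.08, -0.01, -1.0]] 404.47440935008365
scene [ 1.015 -0.395  0.504] [[0.6, 0.8, -0.02], [0.44, -0.36, -0.83], [-0.67, 0.49, -0.56]] 347.62349150150436
```

View pics/top0b.png

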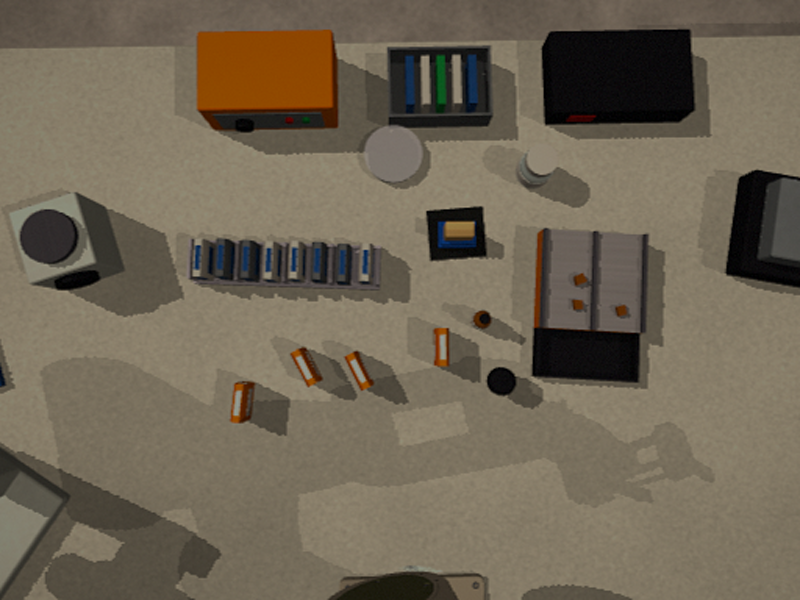

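View pics/scene0.png

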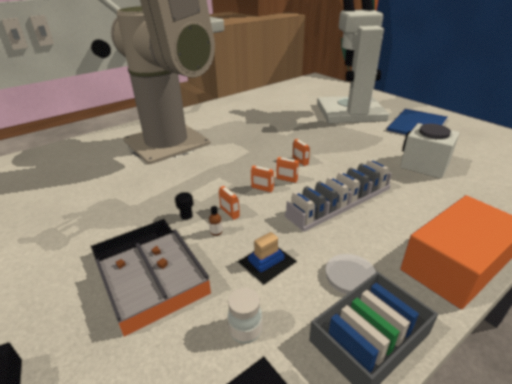

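Top view (800x600): rack at (190–380, 240–290); 4 orange cases near (242,401), (305,366), (359,371), (441,347); scraper on its mat at (457,233); station at (535–645, 230–330), with the tray below it; chips at (580,280), (577,305), (621,311). The bottle is at (482,319) and the eyepiece at (501,381). Next, enlarged crops.

```bash
python3 - <<'E'
from h import *
im=cv2.imread('pics/top0.png')
def crop(u0,v0,w,h,f,name):
    o=cv2.resize(im[v0:v0+h,u0:u0+w],None,fx=f,fy=f,interpolation=cv2.INTER_CUBIC)
    for k in range(0,w,10): cv2.line(o,(k*f,0),(k*f,6 if k%50 else 14),(0,0,255),1); 
    for k in range(0,h,10): cv2.line(o,(0,k*f),(6 if k%50 else 14,k*f),(0,0,255),1)
    cv2.imwrite(f'pics/{name}.png',o)
crop(115,145,160,120,5,'cA'); crop(265,125,155,120,5,'cB')
E
```

```text
(no output)
```

View pics/cA.png

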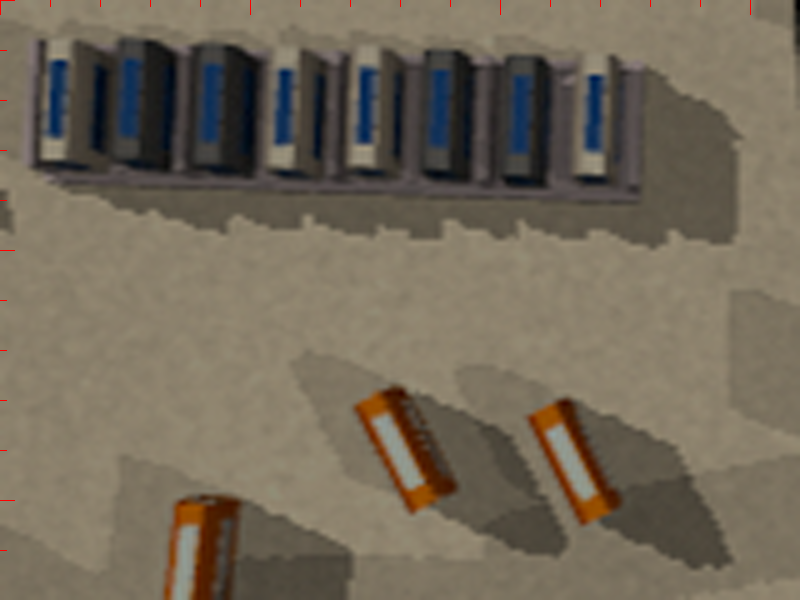

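View pics/cB.png

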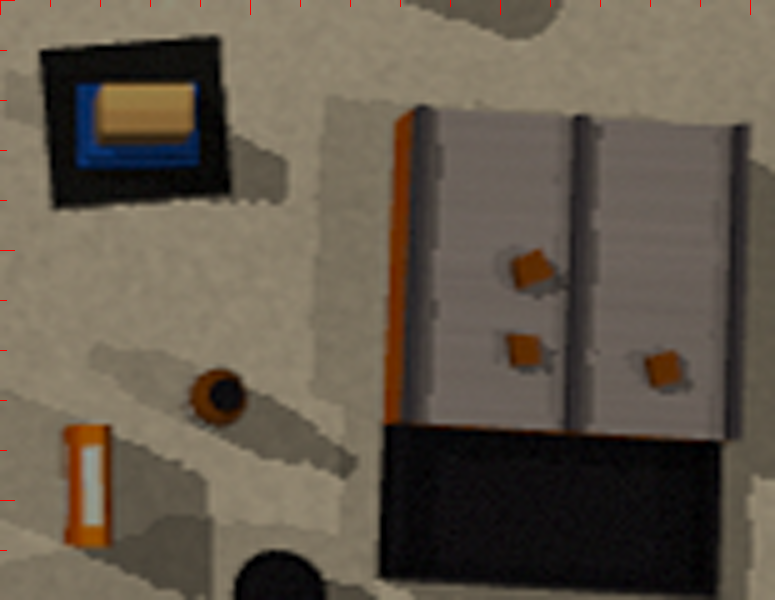

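Crops: station rails' ends and tray, mat corners, scraper handle (97–194, 83–136 in crop B), chips at (532,268), (523,350), (663,370), and case labels are readable. Converting to world.

```bash
python3 - <<'E'
from h import *
c=dict(np.load('pics/top0.npz'))
A=lambda u,v,z:unp(c,(u+.5)/5-.5+115,(v+.5)/5-.5+145,z)[:2]
B=lambda u,v,z:unp(c,(u+.5)/5-.5+265,(v+.5)/5-.5+125,z)[:2]
hd=lambda d:np.degrees(np.arctan2(d[1],d[0]))
pr=lambda n,*a:print(n,*[np.round(x,4) for x in a])
rl=[B(425,107,.048),B(413,422,.048)];rc=[B(582,115,.048),B(572,430,.048)];rr=[B(740,125,.048),B(732,438,.048)]
for n,r in zip('LCR',(rl,rc,rr)): pr(n,*r,(r[0]+r[1])/2,np.linalg.norm(r[0]-r[1]),hd(r[0]-r[1]))
m=[B(*p,.003) for p in((42,52),(219,37),(231,193),(55,208))]
pr('mat',sum(m)/4,hd(m[0]-m[3]),hd(m[0]-m[1])-90,np.linalg.norm(m[0]-m[3]),np.linalg.norm(m[0]-m[1]))
pr('scr handle',B(145.5,109.5,.059),B(97,83,.059)-B(194,136,.059),'foot',B(138,125,.015),B(76,83,.015)-B(200,167,.015))
for p in((532,268),(523,350),(663,370)):pr('chip',B(*p,.051))
pr('c3',B(90,485,.062)); pr('c1',A(397,458,.062));pr('c2',A(573,460,.062)); pr('c0',unp(c,155,257,.062)[:2])
pr('c1dir',hd(A(370,397,.062)-A(425,500,.062)),'c2dir',hd(A(548,405,.062)-A(597,515,.062)))
pr('bottle',B(225,393,.07))
pr('rack corners z.016',A(637,198,.014),A(40,170,.014),'top R divider',A(640,70,.049),A(632,180,.049))
E
```

```text
L [ 0.6288 -0.2152] [ 0.4803 -0.2036] [ 0.5546 -0.2094] 0.149 -4.4875
C [ 0.6235 -0.2895] [ 0.475  -0.2778] [ 0.5492 -0.2836] 0.149 -4.4844
R [ 0.6172 -0.3642] [ 0.4696 -0.3526] [ 0.5434 -0.3584] 0.1481 -4.4927
mat [ 0.6324 -0.0836] 3.2372 3.7829 0.0781 0.0882Traceback (most recent call last):
  File "<stdin>", line 11, in <module>
  File "<stdin>", line 6, in <lambda>
    return _wrapfunc(a, 'round', decimals=decimals, out=out)
    return _wrapit(obj, method, *args, **kwds)
    result = getattr(arr, method)(*args, **kwds)
numpy._core._exceptions._UFuncNoLoopError: ufunc 'multiply' did not contain a loop with signature matching types (dtype('<U4'), dtype('float64')) -> None
```

```bash
cat >> h.py <<'E'
hd=lambda d:np.degrees(np.arctan2(d[1],d[0]))
def goto(x,y,z,head):
    """tool-frame shift (cm) at present heading and the turn (deg about tool z) needed to get to TCP x,y,z, tool-x heading"""
    s=robot.read_state(); R=Rn.from_rotvec(s['orientation']).as_matrix()
    d=R.T@(np.array([x,y,z])-s['tool_pos'])*100
    h=hd(R[:2,0]); dh=(head-h+180)%360-180
    print('t',round(s['t'],1),'at',np.round(s['tool_pos'],4),'head',round(h,2),'tilt',np.round(R[2],3),'shift cm',np.round(d,2),'turn z',round(-dh,2),'q1,q6',np.round(np.degrees([s['q'][0],s['q'][5]])),'open',round(s['opening'],4),'F',np.round(s['force'],1))
E
python3 - <<'E'
from h import *
c=dict(np.load('pics/top0.npz'))
A=lambda u,v,z:unp(c,(u+.5)/5-.5+115,(v+.5)/5-.5+145,z)[:2]
B=lambda u,v,z:unp(c,(u+.5)/5-.5+265,(v+.5)/5-.5+125,z)[:2]
def pr(n,*a):print(n,*[np.round(x,4) for x in a])
pr('scr handle',B(145.5,109.5,.059),B(97,83,.059)-B(194,136,.059));pr('foot',B(138,125,.015),B(76,83,.015)-B(200,167,.015))
for p in((532,268),(523,350),(663,370)):pr('chip',B(*p,.051))
pr('c3',B(90,485,.062)); pr('c1',A(397,458,.062));pr('c2',A(573,460,.062)); pr('c0',unp(c,155,257,.062)[:2])
pr('c1dir',hd(A(370,397,.062)-A(425,500,.062)));pr('c2dir',hd(A(548,405,.062)-A(597,515,.062)))
pr('bottle',B(225,393,.07))
pr('rack corners z.014',A(637,198,.014),A(40,170,.014));pr('top R divider',A(640,70,.049),A(632,180,.049))
goto(.633,-.085,.2,90)
E
```

```text
scr handle [ 0.6282 -0.0818] [0.0259 0.0445]
foot [ 0.6289 -0.0828] [0.0426 0.0593]
chip [ 0.551  -0.2616]
chip [ 0.5127 -0.2557]
chip [ 0.5019 -0.3208]
c3 [ 0.4543 -0.0509]
c1 [0.4257 0.1518]
c2 [0.423  0.0718]
c0 [0.3808 0.2404]
c1dir 27.4548
c2dir 23.0986
bottle [ 0.4948 -0.113 ]
rack corners z.014 [0.5468 0.0412] [0.5664 0.3293]
top R divider [0.6038 0.0379] [0.552  0.0427]
t 0.1 at [ 0.1604 -0.5776  0.2177] head 15.51 tilt [ 0.    -0.002 -1.   ] shift cm [ 58.71 -34.83   1.84] turn z -74.49 q1,q6 [-79.  -5.] open 0.0931 F [-1.  -0.4 -0.5]
```

```bash
python3 -m inch '[[[4.1,-2.45,0,0,0,0,-1],[4.1,-2.45,0,0,0,0,-1],[4.1,-2.45,0,0,0,0,-1],[4.1,-2.45,0,0,0,0,-1],[4.1,-2.45,0,0,0,0,-1]]]'
python3 -m inch '[[[4.1,-2.45,0,0,0,0,-1],[4.1,-2.45,0,0,0,0,-1],[4.1,-2.45,0,0,0,0,-1],[4.1,-2.45,0,0,0,0,-1],[4.1,-2.45,0,0,0,0,-1]]]'
python3 -m inch '[[[4.1,-2.45,0,0,0,0,-1],[4.1,-2.45,0,0,0,0,-1],[4.1,-2.45,0,0,0,0,-1],[4.1,-2.45,0,0,0,0,-1],[0,0,0,0,0,-8.3,-1]]]'
python3 -m inch '[[[0,0,0,0,0,-8.3,-1],[0,0,0,0,0,-8.3,-1],[0,0,0,0,0,-8.3,-1],[0,0,0,0,0,-8.3,-1],[0,0,0,0,0,-8.3,-1]]]'
python3 -m inch '[[[0,0,0,0,0,-8.3,-1],[0,0,0,0,0,-8.3,-1],[0,0,0,0,0,-8.3,-1],[0,0,0,0,0,0,-1],[0,0,0,0,0,0,-1]]]'
python3 - <<'E'
from h import *
goto(.6285,-.0823,.2,90)
c=cam('wrist'); save(c,'w1'); print(c['K'][0],np.round(-c['R'].T@c['t'],3))
for p in ((.6285,-.0823,.059),): print(proj(c,p))
E
```

```text
t: 0.6
tool_pos: [0.3261, -0.4035, 0.2182]
orientation: [-3.112, -0.423, 0.0]
force: [0.2, 0.1, -0.2]
opening: 0.0926
t: 1.1
tool_pos: [0.4909, -0.2306, 0.2183]
orientation: [-3.113, -0.424, 0.0]
force: [-0.0, -1.0, -0.3]
opening: 0.093
t: 1.6
tool_pos: [0.6241, -0.089, 0.217]
orientation: [-3.071, -0.653, 0.001]
force: [-1.2, -0.1, -0.8]
opening: 0.0932
t: 2.1
tool_pos: [0.6215, -0.094, 0.2179]
orientation: [-2.639, -1.703, 0.001]
force: [0.0, 0.2, 0.7]
opening: 0.0928
t: 2.6
tool_pos: [0.6217, -0.0941, 0.2182]
orientation: [-2.222, -2.22, 0.001]
force: [0.1, 0.2, -0.3]
opening: 0.0931
t 2.6 at [ 0.6217 -0.0941  0.2182] head 89.96 tilt [ 0.    -0.001 -1.   ] shift cm [1.18 0.69 1.82] turn z -0.04 q1,q6 [-13. -13.] open 0.0931 F [ 0.1  0.2 -0.3]
[342.2310405    0.         255.24205059] [ 0.622 -0.028  0.384]
[262.2368215  161.01460001]
```

View pics/w1.png

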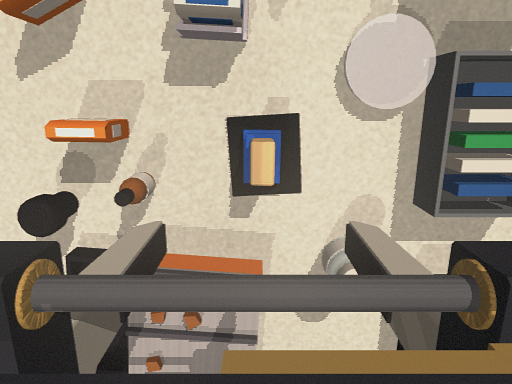

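The handle top is seen centred at about (263,162) against a predicted (262,161), so it agrees. Descend and grasp.

```bash
python3 -m inch '[[[1.2,0.7,4,0,0,0,-1],[0,0,4,0,0,0,-1],[0,0,4,0,0,0,-1],[0,0,3,0,0,0,-1],[0,0,2,0,0,0,-1]]]'
python3 -m inch '[[[0,0,1.2,0,0,0,-1],[0,0,0.9,0,0,0,-1],[0,0,0,0,0,0,-1],[0,0,0,0,0,0,1],[0,0,0,0,0,0,1]]]' 45
python3 -m inch '[[[0,0,0,0,0,0,1],[0,0,0,0,0,0,1],[0,0,0,0,0,0,1],[0,0,0,0,0,0,1],[0,0,0,0,0,0,1]]]'
python3 - <<'E'
from h import *
goto(.6285,-.0823,.027,90)
E
```

```text
t: 3.15
tool_pos: [0.6269, -0.0816, 0.0452]
orientation: [-2.219, -2.219, 0.003]
force: [-0.6, -0.0, 0.0]
opening: 0.093
t: 3.65
tool_pos: [0.63, -0.0823, 0.0293]
orientation: [2.216, 2.224, 0.002]
force: [-0.2, -0.4, -0.0]
opening: 0.0815
t: 4.15
tool_pos: [0.6288, -0.0821, 0.0276]
orientation: [-2.217, -2.226, 0.0]
force: [-0.2, 1.0, 0.3]
opening: 0.0415
t 4.2 at [ 0.6288 -0.0821  0.0276] head 90.21 tilt [ 0. -0. -1.] shift cm [-0.02 -0.03  0.06] turn z 0.21 q1,q6 [-12. -12.] open 0.0415 F [-0.2  1.   0.3]
```

```bash
python3 -m inch '[[[0,0,0,0,0,0,1],[0,0,0,0,0,0,1],[0,0,0,0,0,0,1],[0,0,0,0,0,0,1],[0,0,0,0,0,0,1]]]'
python3 -m inch '[[[0,0,-1,0,0,0,1],[0,0,-3,0,0,0,1],[0,0,-4,0,0,0,1],[0,0,-3,0,0,4.5,1],[0,0,0,0,0,0,1]]]'
python3 - <<'E'
from h import *
c0=np.array([.5491,-.2838]);ex=np.array([np.cos(np.radians(-4.49)),np.sin(np.radians(-4.49))]);ey=np.array([-ex[1],ex[0]])
for l in(1,-1):
    p=c0+l*.038*ey+.053*ex; print(p); goto(*p,.080,85.5)
E
```

```text
t: 4.65
tool_pos: [0.6287, -0.0821, 0.0276]
orientation: [-2.217, -2.226, 0.0]
force: [-0.3, -0.3, -0.3]
opening: 0.0239
t: 5.15
tool_pos: [0.6324, -0.0828, 0.1446]
orientation: [2.299, 2.129, 0.009]
force: [1.2, 0.1, -2.1]
opening: 0.0235
[ 0.60491218 -0.25006573]
t 5.2 at [ 0.6324 -0.0828  0.1446] head 85.6 tilt [-0.001  0.01  -1.   ] shift cm [-16.88  -1.53   6.46] turn z 0.1 q1,q6 [-12.  -8.] open 0.0235 F [ 1.2  0.1 -2.1]
[ 0.59896251 -0.32583249]
t 5.2 at [ 0.6324 -0.0828  0.1446] head 85.6 tilt [-0.001  0.01  -1.   ] shift cm [-24.48  -1.54   6.47] turn z 0.1 q1,q6 [-12.  -8.] open 0.0235 F [ 1.2  0.1 -2.1]
```

```bash
python3 -m inch '[[[-4.2,-0.4,0,0,0,0,1],[-4.2,-0.4,0,0,0,0,1],[-4.2,-0.4,0,0,0,0,1],[-4.2,-0.4,0,0,0,0,1],[0,0,0,0,0,0,1]]]'
python3 -m inch '[[[0,0,2,0,0,0,1],[0,0,2,0,0,0,1],[0,0,1,0,0,0,1],[0,0,0,0,0,0,1],[0,0,0,0,0,0,1]]]'
python3 - <<'E'
from h import *
goto(.6049,-.2501,.0646,85.5)
c=cam('wrist'); save(c,'w2')
E
```

```text
t: 5.65
tool_pos: [0.598, -0.2535, 0.136]
orientation: [-2.306, -2.132, 0.004]
force: [0.3, 0.5, -2.4]
opening: 0.024
t: 6.15
tool_pos: [0.6003, -0.248, 0.0876]
orientation: [-2.302, -2.137, 0.0]
force: [0.4, -0.8, -1.2]
opening: 0.0239
t 6.2 at [ 0.6003 -0.248   0.0876] head 85.76 tilt [ 0.    -0.001 -1.   ] shift cm [-0.18  0.48  2.3 ] turn z 0.26 q1,q6 [-27. -23.] open 0.0239 F [ 0.4 -0.8 -1.2]
```

View pics/w2.png

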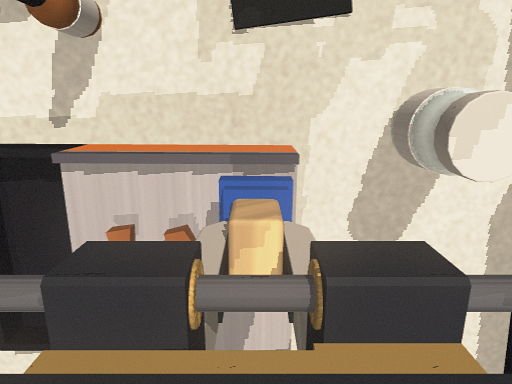

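The wrist view shows the scraper held (blue foot 220–292, 177–220), just inside the left rail (row ~157), with both chips to its −x side at (120,233) and (178,233). Lower it.

```bash
python3 -m inch '[[[-0.2,0.5,1,0,0,0.2,1],[0,0,0.7,0,0,0,1],[0,0,0.3,0,0,0,1],[0,0,0,0,0,0,1],[0,0,0,0,0,0,1]]]'
python3 -m inch '[[[0,0,0.2,0,0,0,1],[0,0,0.1,0,0,0,1],[0,0,0,0,0,0,1],[0,0,0,0,0,0,1]]]'
python3 - <<'E'
from h import *
goto(.6049,-.2501,.0646,85.5)
E
```

```text
t: 6.7
tool_pos: [0.605, -0.2507, 0.0675]
orientation: [-2.306, -2.133, 0.0]
force: [0.5, -0.9, -2.7]
opening: 0.0235
t: 7.1
tool_pos: [0.6051, -0.2508, 0.0647]
orientation: [2.307, 2.133, 0.0]
force: [-0.3, 0.2, -2.6]
opening: 0.0239
t 7.1 at [ 0.6051 -0.2508  0.0647] head 85.51 tilt [-0.  0. -1.] shift cm [ 0.07 -0.03  0.01] turn z 0.01 q1,q6 [-27. -23.] open 0.0239 F [-0.3  0.2 -2.6]
```

```bash
python3 -m inch '[[[0,0,0.1,0,0,0,1],[0,0,0,0,0,0,1],[0,-1,0,0,0,0,1],[0,-1.2,0,0,0,0,1],[0,-1.2,0,0,0,0,1]]]'
python3 -m inch '[[[0,-1.2,0,0,0,0,1],[0,-1.2,0,0,0,0,1],[0,-1.2,0,0,0,0,1],[0,-1,0,0,0,0,1],[0,-1,0,0,0,0,1]]]'
python3 -m inch '[[[0,-0.8,0,0,0,0,1],[0,-0.8,0,0,0,0,1],[0,-0.8,0,0,0,0,1],[0,-0.8,0,0,0,0,1],[0,-0.6,0,0,0,0,1]]]'
python3 -m inch '[[[0,0,0,0,0,0,1],[0,0,0,0,0,0,1],[0,0,-1,0,0,0,1],[0,0,-2,0,0,0,1],[0,0,-3,0,0,0,1]]]'
python3 - <<'E'
from h import *
c=cam('top'); save(c,'top2'); cv2.imwrite('pics/top2c.png',cv2.resize(c['image'][140:250,330:425],None,fx=5,fy=5,interpolation=cv2.INTER_CUBIC))
goto(.5989,-.3258,.0646,85.5)
E
```

```text
t: 7.6
tool_pos: [0.5721, -0.2485, 0.0646]
orientation: [2.305, 2.131, 0.002]
force: [1.7, -0.2, 1.2]
opening: 0.0238
t: 8.1
tool_pos: [0.5159, -0.2441, 0.0645]
orientation: [2.305, 2.131, 0.002]
force: [4.4, -0.9, 4.5]
opening: 0.024
t: 8.6
tool_pos: [0.4778, -0.2411, 0.0644]
orientation: [2.305, 2.131, 0.001]
force: [4.2, -0.4, 5.9]
opening: 0.0233
t: 9.1
tool_pos: [0.4744, -0.2392, 0.1212]
orientation: [-2.301, -2.128, 0.004]
force: [-0.1, -0.5, -3.0]
opening: 0.0237
t 9.2 at [ 0.4778 -0.2412  0.1282] head 85.52 tilt [-0.001  0.001 -1.   ] shift cm [-7.48 12.73  6.38] turn z 0.02 q1,q6 [-32. -28.] open 0.0237 F [ 2.4 -1.7  2.4]
```

View pics/top2c.png

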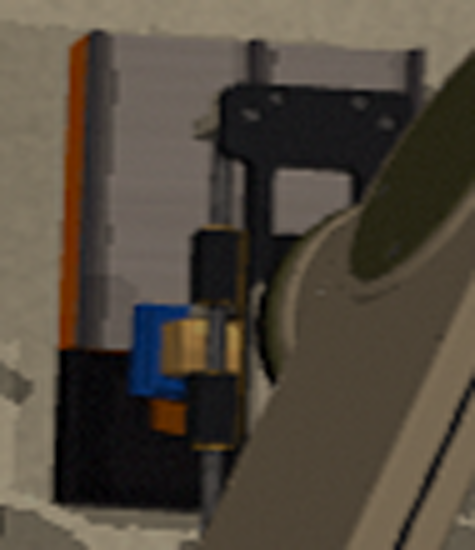

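The left lane is clear, and an amber chip shows in the tray at (168,415) in the crop. On to the right lane.

```bash
python3 -m inch '[[[-2,3.2,0,0,0,0,1],[-2,3.2,0,0,0,0,1],[-2,3.2,0,0,0,0,1],[-1.5,3.1,0,0,0,0,1],[0,0,0,0,0,0,1]]]'
python3 -m inch '[[[0,0,2,0,0,0,1],[0,0,2,0,0,0,1],[0,0,0,0,0,0,1],[0,0,0,0,0,0,1]]]'
python3 - <<'E'
from h import *
goto(.5989,-.3258,.0646,85.5)
E
```

```text
t: 9.65
tool_pos: [0.5989, -0.3265, 0.1202]
orientation: [-2.305, -2.13, 0.002]
force: [-0.4, -0.1, -3.2]
opening: 0.0235
t: 10.05
tool_pos: [0.5969, -0.3246, 0.0827]
orientation: [-2.304, -2.131, 0.001]
force: [-0.3, -0.4, -2.2]
opening: 0.0237
t 10.1 at [ 0.5969 -0.3246  0.0827] head 85.52 tilt [ 0.001 -0.003 -1.   ] shift cm [-0.1   0.21  1.81] turn z 0.02 q1,q6 [-33. -28.] open 0.0237 F [-0.3 -0.4 -2.2]
```

```bash
python3 -m inch '[[[-0.1,0.2,0.8,0,0,0,1],[0,0,0.7,0,0,0,1],[0,0,0.3,0,0,0,1],[0,0,0.1,0,0,0,1],[0,0,0,0,0,0,1]]]'
python3 -m inch '[[[0,0,0.1,0,0,0,1],[0,0,0,0,0,0,1],[0,-1,0,0,0,0,1],[0,-1.2,0,0,0,0,1],[0,-1.2,0,0,0,0,1]]]'
python3 -m inch '[[[0,-1.2,0,0,0,0,1],[0,-1.2,0,0,0,0,1],[0,-1.2,0,0,0,0,1],[0,-1,0,0,0,0,1],[0,-1,0,0,0,0,1]]]'
python3 -m inch '[[[0,-0.8,0,0,0,0,1],[0,-0.8,0,0,0,0,1],[0,-0.8,0,0,0,0,1],[0,-0.8,0,0,0,0,1],[0,-0.6,0,0,0,0,1]]]'
python3 -m inch '[[[0,0,0,0,0,0,1],[0,0,0,0,0,0,1],[0,0,-2,0,0,0,1],[0,0,-3,0,0,0,1],[0,0,-3,0,0,0,1]]]'
python3 - <<'E'
from h import *
goto(.6324,-.0836,.14,93.5)
E
```

```text
t: 10.55
tool_pos: [0.6002, -0.3266, 0.0647]
orientation: [2.307, 2.133, 0.0]
force: [0.2, 0.4, -1.9]
opening: 0.0235
t: 11.05
tool_pos: [0.5671, -0.3244, 0.0646]
orientation: [2.304, 2.131, 0.001]
force: [1.6, 0.1, 0.8]
opening: 0.0239
t: 11.55
tool_pos: [0.5109, -0.32, 0.0645]
orientation: [2.305, 2.131, 0.001]
force: [3.1, -0.4, 1.8]
opening: 0.0237
t: 12.05
tool_pos: [0.4728, -0.317, 0.0645]
orientation: [2.305, 2.131, 0.001]
force: [4.3, -1.1, 4.5]
opening: 0.0242
t: 12.55
tool_pos: [0.4702, -0.3153, 0.1421]
orientation: [-2.303, -2.129, 0.002]
force: [1.0, -0.8, -3.0]
opening: 0.024
t 12.6 at [ 0.4702 -0.3153  0.1421] head 85.51 tilt [ 0.003 -0.005 -1.   ] shift cm [24.37 14.36  0.2 ] turn z -7.99 q1,q6 [-39. -35.] open 0.024 F [ 1.  -0.8 -3. ]
```

```bash
python3 -m inch '[[[3.5,2.05,0,0,0,0,1],[3.5,2.05,0,0,0,0,1],[3.5,2.05,0,0,0,0,1],[3.5,2.05,0,0,0,0,1],[3.5,2.05,0,0,0,0,1]]]'
python3 -m inch '[[[3.5,2.05,0,0,0,0,1],[3.4,2.05,0,0,0,0,1],[0,0,0,0,0,-8,1],[0,0,0,0,0,0,1],[0,0,0,0,0,0,1]]]'
python3 - <<'E'
from h import *
goto(.6324,-.0836,.0285,93.5)
c=cam('top'); save(c,'top3'); cv2.imwrite('pics/top3c.png',cv2.resize(c['image'][125:250,265:425],None,fx=4.8,fy=4.8,interpolation=cv2.INTER_CUBIC))
E
```

```text
t: 13.05
tool_pos: [0.5871, -0.1486, 0.1418]
orientation: [-2.304, -2.13, 0.004]
force: [0.7, -0.8, -2.8]
opening: 0.024
t: 13.55
tool_pos: [0.6332, -0.0849, 0.1421]
orientation: [-2.155, -2.283, 0.003]
force: [-0.3, -0.6, -1.6]
opening: 0.0233
t 13.6 at [ 0.6332 -0.0849  0.1421] head 93.31 tilt [ 0.    -0.003 -1.   ] shift cm [ 0.13 -0.03 11.36] turn z -0.19 q1,q6 [-12. -16.] open 0.0233 F [-0.3 -0.6 -1.6]
```

View pics/top3c.png

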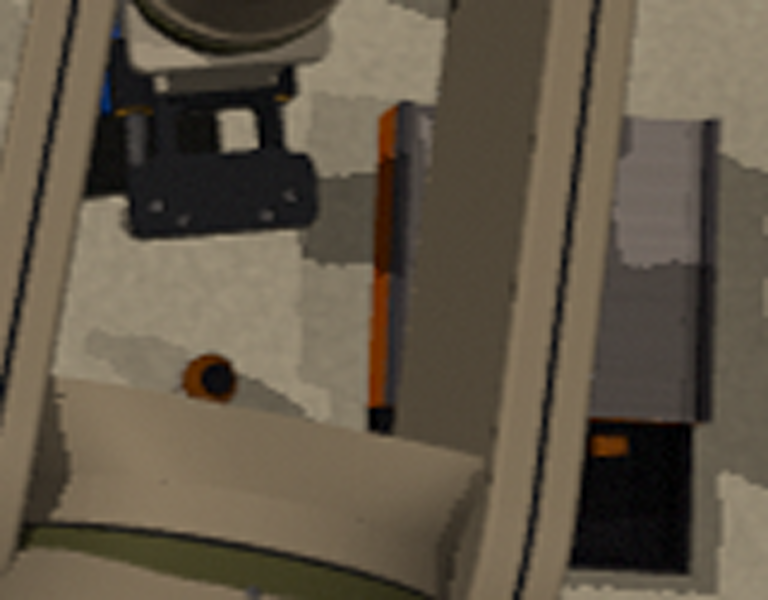

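The right lane is clear, and its chip is in the tray at (610,445). Set the scraper down.

```bash
python3 -m inch '[[[0.1,0,3,0,0,0,1],[0,0,3,0,0,0,1],[0,0,3,0,0,0,1],[0,0,1,0,0,0,1],[0,0,0.6,0,0,0,1]]]'
python3 -m inch '[[[0,0,0.5,0,0,0,1],[0,0,0.2,0,0,0,1],[0,0,0,0,0,0,1],[0,0,0,0,0,0,1]]]'
python3 - <<'E'
from h import *
goto(.6324,-.0836,.0276,93.5)
E
```

```text
t: 14.1
tool_pos: [0.6332, -0.0842, 0.0363]
orientation: [-2.154, -2.284, 0.002]
force: [0.0, 0.1, -2.2]
opening: 0.0236
t: 14.5
tool_pos: [0.6355, -0.0837, 0.0318]
orientation: [2.151, 2.287, 0.001]
force: [0.1, 0.6, -2.3]
opening: 0.024
t 14.5 at [ 0.6355 -0.0837  0.0318] head 93.51 tilt [-0.     0.002 -1.   ] shift cm [ 0.03 -0.3   0.42] turn z 0.01 q1,q6 [-12. -16.] open 0.024 F [ 0.1  0.6 -2.3]
```

```bash
python3 -m inch '[[[0,-0.2,0.2,0,0,0,1],[0,0,0.15,0,0,0,1],[0,0,0,0,0,0,1],[0,0,0,0,0,0,1]]]'
python3 -m inch '[[[0,0,0.1,0,0,0,1],[0,0,0,0,0,0,1],[0,0,0,0,0,0,1]]]'
python3 - <<'E'
from h import *
goto(.6324,-.0836,.0276,93.5)
E
```

```text
t: 14.9
tool_pos: [0.6329, -0.0837, 0.0276]
orientation: [2.152, 2.288, 0.0]
force: [-1.1, 0.2, 1.6]
opening: 0.0239
t: 15.2
tool_pos: [0.6329, -0.0837, 0.0275]
orientation: [2.152, 2.288, 0.0]
force: [-5.0, -0.1, 9.6]
opening: 0.0241
t 15.2 at [ 0.6329 -0.0837  0.0275] head 93.52 tilt [-0.  0. -1.] shift cm [ 0.02 -0.05 -0.01] turn z 0.02 q1,q6 [-12. -16.] open 0.0241 F [-5.  -0.1  9.6]
```

```bash
python3 -m inch '[[[0,0,0,0,0,0,-0.2],[0,0,0,0,0,0,-0.2],[0,0,0,0,0,0,-1],[0,0,0,0,0,0,-1],[0,0,0,0,0,0,-1]]]'
python3 -m inch '[[[0,0,-2,0,0,0,-1],[0,0,-4,0,0,0,-1],[0,0,-5,0,0,0,-1],[0,0,-5,0,0,0,-1],[0,0,-3,0,0,0,-1]]]'
python3 -m inch '[[[1.1,-4.4,0,0,0,0,-1],[1.1,-4.4,0,0,0,0,-1],[1.1,-4.4,0,0,0,0,-1],[1.1,-4.4,0,0,0,3.5,-1],[0,0,0,0,0,0,-1]]]'
python3 -m inch '[[[0,0,0,0,0,0,-1],[0,0,0,0,0,0,-1]]]'
python3 - <<'E'
from h import *
goto(.4543,-.0509,.026,90)
c=cam('wrist'); save(c,'w3'); print(proj(c,(.4543,-.0509,.062)))
E
```

```text
t: 15.7
tool_pos: [0.6326, -0.0837, 0.026]
orientation: [-2.152, -2.288, 0.0]
force: [-0.1, 0.2, 0.9]
opening: 0.0595
t: 16.2
tool_pos: [0.6341, -0.084, 0.2214]
orientation: [2.149, 2.285, 0.005]
force: [0.6, -1.0, 0.1]
opening: 0.0924
t: 16.7
tool_pos: [0.4492, -0.0493, 0.2147]
orientation: [-2.221, -2.218, 0.003]
force: [1.0, 1.1, 0.1]
opening: 0.093
t: 16.9
tool_pos: [0.4555, -0.0508, 0.2169]
orientation: [2.22, 2.221, 0.002]
force: [-0.1, -0.1, 0.5]
opening: 0.0928
t 16.9 at [ 0.4555 -0.0508  0.2169] head 90.04 tilt [-0.     0.002 -1.   ] shift cm [ 0.   -0.15 19.09] turn z 0.04 q1,q6 [-13. -13.] open 0.0928 F [-0.1 -0.1  0.5]
[253.52257806 173.91330357]
```

View pics/w3.png

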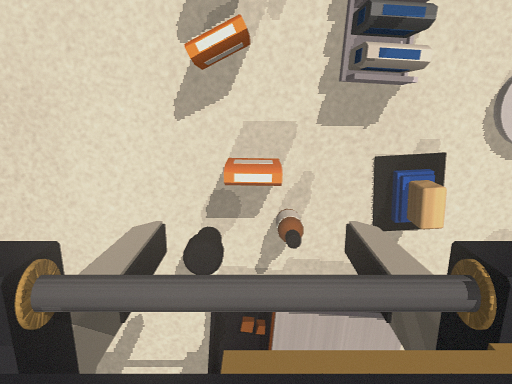

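Wrist view: case 3 at (224–283, 158–185), long side horizontal; the scraper stands on its mat; two chips lie in the tray at (246,325) and (261,326). Enlarge the case to find its top face.

```bash
python3 - <<'E'
from h import *
im=cv2.imread('pics/w3.png'); a=im[145:195,210:300]; b=im[5:80,170:260]
o=np.vstack([cv2.resize(a,None,fx=8,fy=8,interpolation=cv2.INTER_NEAREST)]); 
cv2.imwrite('pics/w3c.png',o)
E
```

```text
(no output)
```

View pics/w3c.png

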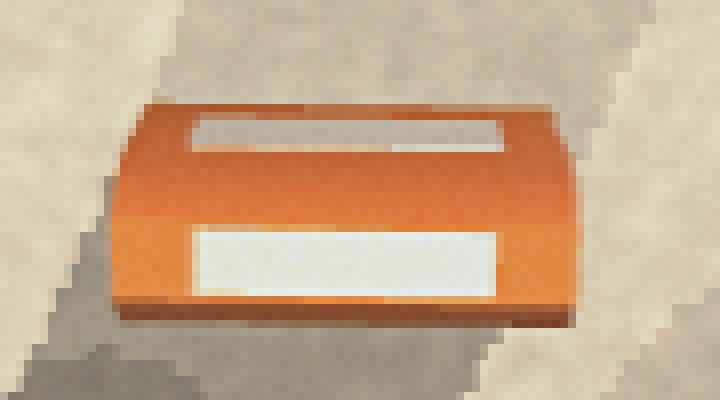

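```bash
python3 - <<'E'
from h import *
c=dict(np.load('pics/w3.npz'))
for n,u,v,z,dy in (('top',253.3,177.3,.062,0),('bev-',253.3,185.3,.052,-.010),('bev+',253.3,172,.062,.005),('foot+',253.3,157.6,.005,.010)):
    p=unp(c,u,v,z); print(n,p[:2]-[0,dy])
print('L',unp(c,223.8,177.5,.062),'R',unp(c,282.4,177.5,.062))
print('L2',unp(c,225,184.5,.052),'R2',unp(c,282,184.5,.052))
# c2 long axis points for later
E
```

```text
top [ 0.45408426 -0.0542151 ]
bev- [ 0.45403305 -0.05453586]
bev+ [ 0.45408852 -0.05403457]
foot+ [ 0.45384891 -0.05419128]
L [ 0.42577999 -0.05442031  0.062     ] R [ 0.48201041 -0.05440258  0.062     ]
L2 [ 0.42588932 -0.06372533  0.052     ] R2 [ 0.48258191 -0.06370895  0.052     ]
```

```bash
python3 - <<'E'
from h import *
c=dict(np.load('pics/w3.npz'))
for z in (.35,.4):
  for y in (0.02,.05,.08,.11):
    d=np.array([.573,y,z])-np.array([.4555,-.0508,.2169]); k=dict(c); k['t']=c['t']-c['R']@d
    print(z,y,[np.round(proj(k,p)) for p in((.5468,.0412,.014),(.573,.04,.049),(.58,.33,.049))])
goto(.573,.06,.38,93.9)
E
```

```text
0.35 0.02 [array([237., 134.]), array([255., 137.]), array([ 261., -117.])]
0.35 0.05 [array([237., 155.]), array([255., 159.]), array([261., -87.])]
0.35 0.08 [array([237., 175.]), array([255., 181.]), array([261., -57.])]
0.35 0.11 [array([238., 194.]), array([255., 201.]), array([261., -29.])]
0.4 0.02 [array([238., 131.]), array([255., 134.]), array([260., -93.])]
0.4 0.05 [array([239., 150.]), array([255., 154.]), array([260., -66.])]
0.4 0.08 [array([239., 168.]), array([255., 173.]), array([260., -40.])]
0.4 0.11 [array([239., 186.]), array([255., 192.]), array([260., -15.])]
t 16.9 at [ 0.4556 -0.0509  0.2167] head 90.03 tilt [-0.     0.001 -1.   ] shift cm [ 11.08  11.77 -16.32] turn z -3.87 q1,q6 [-13. -13.] open 0.093 F [0.2 0.  0.7]
```

```bash
python3 -m inch '[[[2.8,1.95,-3,0,0,0,-1],[2.8,1.95,-3,0,0,0,-1],[2.8,1.95,-3,0,0,0,-1],[2.8,1.95,-3,0,0,0,-1],[2.8,1.95,-3,0,0,0,-1]]]'
python3 -m inch '[[[2.8,1.95,-3,0,0,-3.9,-1],[0,0,0,0,0,0,-1],[0,0,0,0,0,0,-1],[0,0,0,0,0,0,-1]]]'
python3 - <<'E'
from h import *
c=cam('wrist'); save(c,'w4'); 
goto(.4540,-.0543,.027,90)
cv2.imwrite('pics/w4c.png',cv2.resize(c['image'][0:215,185:345],None,fx=2.8,fy=2.8,interpolation=cv2.INTER_CUBIC))
E
```

```text
t: 17.45
tool_pos: [0.5537, 0.0908, 0.3669]
orientation: [-2.221, -2.222, 0.0]
force: [0.7, -1.3, 0.3]
opening: 0.0929
t: 17.85
tool_pos: [0.5713, 0.1168, 0.3943]
orientation: [-2.144, -2.294, 0.004]
force: [-1.1, 0.2, -0.5]
opening: 0.093
t 17.9 at [0.571  0.1166 0.3944] head 93.84 tilt [-0.    -0.003 -1.   ] shift cm [-16.25 -12.72  36.78] turn z 3.84 q1,q6 [7. 3.] open 0.093 F [ 1.   0.4 -0.4]
```

View pics/w4c.png

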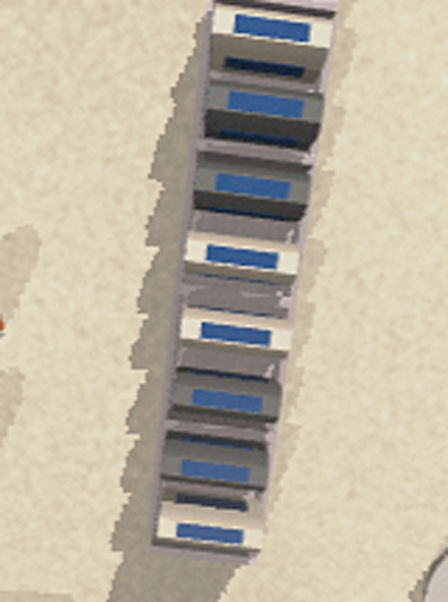

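Eight filed-case labels are readable in the crop, from (210,534) in bay 0 up to (272,27) in bay 3. Fitting the rack pose.

```bash
python3 - <<'E'
from h import *
c=dict(np.load('pics/w4.npz'))
P=[unp(c,185+(u+.5)/2.8-.5,(v+.5)/2.8-.5,.066)[:2] for u,v in((210,534),(216,471),(227,401),(236,334),(242,257),(253,187),(265,104),(272,27))]
P=np.array(P)
ct=dict(np.load('pics/top0.npz'))
Q=np.array([unp(ct,(u+.5)/5-.5+115,(v+.5)/5-.5+145,.066)[:2] for u,v in((595,115),(520,112),(438,110),(366,108),(285,105),(211,103),(130,97),(58,98))])
for n,p in(('w',P),('top',Q)):
    m=p.mean(0); d=np.linalg.svd(p-m)[2][0]; d*=np.sign(d[1]); h=hd(d); print(n,np.round(m,4),'row heading',round(h,2),'along',np.round((p-m)@d*1000,1),'perp',np.round((p-m)@[d[1],-d[0]]*1000,1))
    g=(p[0::2]+p[1::2])/2; print('gap centres',np.round(g,4).tolist(),'gap',np.round((np.linalg.norm(p[1::2]-p[::2],axis=1)-.02)*1000,1))
E
```

```text
w [0.5871 0.1799] row heading 87.13 along [-123.8  -89.6  -52.6  -18.6   19.    52.1   90.   123.6] perp [ 0.2 -0.7  0.4  0.7 -1.1  0.   0.8 -0.4]
gap centres [[0.5815, 0.0733], [0.5859, 0.1443], [0.5884, 0.2154], [0.5926, 0.2865]] gap [14.2 14.1 13.2 13.6]
top [0.5873 0.1824] row heading 86.88 along [-123.8  -89.3  -51.7  -18.6   18.6   52.5   89.7  122.6] perp [ 0.   0.3 -0.1 -0.3 -0.2 -0.4  1.1 -0.5]
gap centres [[0.5816, 0.076], [0.5852, 0.1473], [0.5889, 0.2179], [0.5934, 0.2884]] gap [14.5 13.1 13.9 12.9]
```

```bash
python3 -m inch '[[[-1.62,-1.27,2,0,0,0,-1],[-1.62,-1.27,2,0,0,0,-1],[-1.62,-1.27,2,0,0,0,-1],[-1.62,-1.27,2,0,0,0,-1],[-1.62,-1.27,3,0,0,0,-1]]]'
python3 -m inch '[[[-1.62,-1.27,3,0,0,0,-1],[-1.62,-1.27,3,0,0,0,-1],[-1.62,-1.27,3,0,0,0,-1],[-1.62,-1.27,3,0,0,0,-1],[-1.62,-1.27,3,0,0,3.8,-1]]]'
python3 -m inch '[[[0,0,2,0,0,0,-1],[0,0,0,0,0,0,-1],[0,0,0,0,0,0,-1]]]'
python3 - <<'E'
from h import *
goto(.4540,-.0543,.027,90)
E
```

```text
t: 18.4
tool_pos: [0.5126, 0.0308, 0.2857]
orientation: [2.145, 2.293, 0.001]
force: [-0.4, -0.5, 0.3]
opening: 0.0932
t: 18.9
tool_pos: [0.4537, -0.054, 0.1341]
orientation: [-2.221, -2.221, 0.001]
force: [1.5, 0.3, -0.2]
opening: 0.0929
t: 19.2
tool_pos: [0.4549, -0.0531, 0.1161]
orientation: [-2.22, -2.222, 0.001]
force: [0.3, 0.1, 1.3]
opening: 0.093
t 19.2 at [ 0.4549 -0.0531  0.1161] head 90.07 tilt [ 0.    -0.001 -1.   ] shift cm [-0.12 -0.08  8.91] turn z 0.07 q1,q6 [-13. -13.] open 0.093 F [0.3 0.1 1.3]
```

```bash
python3 -m inch '[[[-0.1,-0.05,3,0,0,0,-1],[0,0,3,0,0,0,-1],[0,0,2,0,0,0,-1],[0,0,0.9,0,0,0,-1],[0,0,0,0,0,0,-1]]]'
python3 - <<'E'
from h import *
goto(.4540,-.0543,.027,90)
E
python3 -m inch '[[[0,0,0,0,0,0,1],[0,0,0,0,0,0,1],[0,0,0,0,0,0,1],[0,0,0,0,0,0,1],[0,0,0,0,0,0,1]]]' 55
python3 -m inch '[[[0,0,0,0,0,0,1],[0,0,0,0,0,0,1],[0,0,0,0,0,0,1]]]'
python3 - <<'E'
from h import *
goto(.4540,-.0543,.027,90)
E
```

```text
t: 19.7
tool_pos: [0.4551, -0.0536, 0.0272]
orientation: [-2.218, -2.224, 0.001]
force: [-0.6, 0.3, 0.4]
opening: 0.0928
t 19.7 at [ 0.4551 -0.0536  0.0272] head 90.14 tilt [ 0.    -0.001 -1.   ] shift cm [-0.07 -0.11  0.02] turn z 0.14 q1,q6 [-13. -13.] open 0.0928 F [-0.6  0.3  0.4]
t: 20.2
tool_pos: [0.4553, -0.0539, 0.0275]
orientation: [2.219, 2.223, 0.0]
force: [-1.3, 0.4, 0.0]
opening: 0.0575
t: 20.5
tool_pos: [0.4553, -0.0539, 0.0274]
orientation: [2.219, 2.224, 0.0]
force: [-1.3, -0.2, 5.2]
opening: 0.056
t 20.5 at [ 0.4553 -0.0539  0.0274] head 90.12 tilt [-0.  0. -1.] shift cm [-0.04 -0.13  0.04] turn z 0.12 q1,q6 [-13. -13.] open 0.056 F [-1.3 -0.2  5.2]
```

```bash
python3 -m inch '[[[0,0,-1,0,0,0,1],[0,0,-3,0,0,0,1],[0,0,-4,0,0,0,1],[0,0,-4,0,0,0,1],[0,0,0,0,0,0,1]]]'
python3 -m inch '[[[2.6,2.55,0,0,0,0,1],[2.6,2.55,0,0,0,0,1],[2.6,2.55,0,0,0,0,1],[2.6,2.55,0,0,0,0,1],[2.6,2.45,0,0,0,3,1]]]'
python3 -m inch '[[[0,0,0,0,0,0,1],[0,0,0,0,0,0,1],[0,0,0,0,0,0,1]]]'
python3 - <<'E'
from h import *
goto(.5816,.0748,.0314,87)
c=cam('wrist'); save(c,'w5'); cv2.imwrite('pics/w5c.png',c['image'])
E
```

```text
t: 21.0
tool_pos: [0.4589, -0.0546, 0.154]
orientation: [2.213, 2.217, 0.009]
force: [-0.1, 0.4, -1.0]
opening: 0.0558
t: 21.5
tool_pos: [0.5818, 0.0776, 0.1463]
orientation: [-2.276, -2.164, 0.001]
force: [-0.0, -0.5, -0.1]
opening: 0.0557
t: 21.8
tool_pos: [0.5805, 0.0759, 0.1465]
orientation: [-2.276, -2.165, 0.002]
force: [0.5, -0.1, -0.7]
opening: 0.056
t 21.8 at [0.5805 0.0759 0.1465] head 87.13 tilt [-0.    -0.001 -1.   ] shift cm [-0.1   0.13 11.51] turn z 0.13 q1,q6 [2. 5.] open 0.056 F [ 0.5 -0.1 -0.7]
```

View pics/w5c.png

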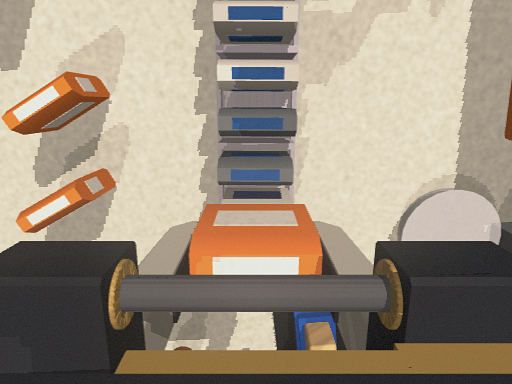

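The case is held square and the rack runs straight up the view. Neighbour 0b's label is at (256,175); the next ones are at (257,123) and (258,73). Check against the plan.

```bash
python3 - <<'E'
from h import *
c=dict(np.load('pics/w5.npz'))
m=np.array([.5872,.1812]);d=np.array([.0523,.9986])
for u,v in((255.5,174.5),(257,124.5),(258,73),(255,13)):
    p=unp(c,u,v,.066)[:2]; print(np.round(p,4),np.round((p-m)@d*1000,1),np.round((p-m)@[d[1],-d[0]]*1000,1))
E
```

```text
[0.5817 0.0908] -90.6 -0.8
[0.5845 0.1269] -54.4 0.2
[0.5869 0.1615] -19.7 0.7
[0.5867 0.199 ] 17.7 -1.4
```

```bash
python3 -m inch '[[[-0.1,0.1,2,0,0,0.1,1],[0,0,2,0,0,0,1],[0,0,0,0,0,0,1],[0,0,0,0,0,0,1]]]'
python3 - <<'E'
from h import *
goto(.5816,.0747,.0314,87)
E
python3 -m inch '[[[0,0,0.6,0,0,0,1],[0,0,0.6,0,0,0,1],[0,0,0.6,0,0,0,1],[0,0,0.6,0,0,0,1],[0,0,0.6,0,0,0,1]]]'
python3 - <<'E'
from h import *
goto(.5816,.0747,.0314,87)
E
```

```text
t: 22.25
tool_pos: [0.5817, 0.0747, 0.1074]
orientation: [-2.279, -2.162, 0.001]
force: [0.5, -0.8, -1.1]
opening: 0.056
t 22.2 at [0.5817 0.0747 0.1074] head 86.97 tilt [-0.    -0.001 -1.   ] shift cm [-0.  -0.   7.6] turn z -0.03 q1,q6 [2. 5.] open 0.056 F [ 0.5 -0.8 -1.1]
t: 22.75
tool_pos: [0.5823, 0.0754, 0.0766]
orientation: [-2.278, -2.163, 0.0]
force: [-0.0, 1.5, -0.4]
opening: 0.0557
t 22.8 at [0.5823 0.0754 0.0766] head 87.02 tilt [ 0. -0. -1.] shift cm [-0.08 -0.06  4.52] turn z 0.02 q1,q6 [2. 5.] open 0.0557 F [-0.   1.5 -0.4]
```

```bash
python3 -m inch '[[[-0.05,0,0.6,0,0,0,1],[0,0,0.6,0,0,0,1],[0,0,0.6,0,0,0,1],[0,0,0.6,0,0,0,1],[0,0,0.6,0,0,0,1]]]'
python3 -m inch '[[[0,0,0.4,0,0,0,1],[0,0,0.4,0,0,0,1],[0,0,0.3,0,0,0,1],[0,0,0.3,0,0,0,1],[0,0,0,0,0,0,1]]]'
python3 - <<'E'
from h import *
goto(.5816,.0747,.0314,87)
E
```

```text
t: 23.25
tool_pos: [0.5827, 0.0742, 0.0471]
orientation: [2.278, 2.162, -0.0]
force: [-0.6, -2.1, 2.2]
opening: 0.0557
t: 23.75
tool_pos: [0.5818, 0.0751, 0.0325]
orientation: [-2.278, -2.162, 0.001]
force: [-1.0, 0.3, -1.9]
opening: 0.0553
t 23.8 at [0.5818 0.0751 0.0325] head 87.02 tilt [ 0.    -0.001 -1.   ] shift cm [-0.04 -0.02  0.11] turn z 0.02 q1,q6 [2. 5.] open 0.0553 F [-1.   0.3 -1.9]
```

```bash
python3 -m inch '[[[0,0,0.2,0,0,0,1],[0,0,0.1,0,0,0,1],[0,0,0,0,0,0,1],[0,0,0,0,0,0,1]]]'
python3 - <<'E'
from h import *
goto(.5816,.0747,.0314,87)
E
```

```text
t: 24.15
tool_pos: [0.5824, 0.075, 0.0315]
orientation: [-2.278, -2.163, -0.0]
force: [-5.1, 1.1, 9.5]
opening: 0.0556
t 24.1 at [0.5824 0.075  0.0315] head 87.02 tilt [ 0.  0. -1.] shift cm [-0.04 -0.08  0.01] turn z 0.02 q1,q6 [2. 5.] open 0.0556 F [-5.1  1.1  9.5]
```

```bash
python3 -m inch '[[[0,0,0,0,0,0,0.1],[0,0,0,0,0,0,-1],[0,0,0,0,0,0,-1],[0,0,0,0,0,0,-1],[0,0,0,0,0,0,-1]]]'
python3 -m inch '[[[0,0,-2,0,0,0,-1],[0,0,-4,0,0,0,-1],[0,0,-5,0,0,0,-1],[0,0,-5,0,0,0,-1],[-0.3,-3.8,0,0,0,0,-1]]]'
python3 -m inch '[[[-0.3,-4,0,0,0,0,-1],[-0.3,-4,0,0,0,0,-1],[-0.2,-4,0,0,0,0,-1],[0,0,0,0,0,-8.5,-1],[0,0,0,0,0,-8.5,-1]]]'
python3 -m inch '[[[0,0,0,0,0,-8.5,-1],[0,0,0,0,0,0,-1],[0,0,0,0,0,0,-1]]]'
python3 - <<'E'
from h import *
goto(.423,.072,.0274,112.5)
c=cam('wrist'); save(c,'w6'); print(proj(c,(.423,.072,.062)))
cv2.imwrite('pics/w6c.png',np.hstack([cv2.resize(c['image'][140:200,205:300],None,fx=6,fy=6,interpolation=cv2.INTER_NEAREST)]))
t=cam('top'); save(t,'top4')
E
```

```text
t: 24.65
tool_pos: [0.5822, 0.0748, 0.03]
orientation: [-2.279, -2.163, 0.0]
force: [0.5, -0.7, -0.0]
opening: 0.0831
t: 25.15
tool_pos: [0.5518, 0.0739, 0.2006]
orientation: [2.271, 2.154, 0.021]
force: [1.0, 0.0, 1.2]
opening: 0.093
t: 25.65
tool_pos: [0.423, 0.0722, 0.1902]
orientation: [1.926, 2.481, 0.001]
force: [-0.1, -0.3, -0.7]
opening: 0.0926
t: 25.95
tool_pos: [0.4239, 0.0721, 0.1901]
orientation: [1.751, 2.608, 0.0]
force: [0.3, 0.4, -0.1]
opening: 0.0931
t 25.9 at [0.4239 0.0721 0.1901] head 112.25 tilt [ 0.  0. -1.] shift cm [ 0.02 -0.09 16.27] turn z -0.25 q1,q6 [  3. -19.] open 0.0931 F [ 0.3  0.4 -0.1]
[254.65959834 179.85242152]
```

View pics/w6c.png

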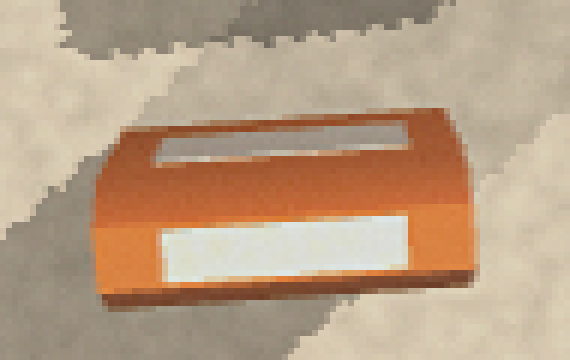

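Case 2's top face has corners at about (93,226), (470,203), (473,270) and (98,293) in the crop.

```bash
python3 - <<'E'
from h import *
c=dict(np.load('pics/w6.npz'))
q=[unp(c,(u+.5)/6-.5+205,(v+.5)/6-.5+140,.062)[:2] for u,v in((93,226),(470,203),(473,271),(98,293))]
m=sum(q)/4; h=hd(q[1]-q[0]); print(m,h,hd(q[2]-q[3]),np.linalg.norm(q[1]-q[0]),np.linalg.norm(q[0]-q[3]))
goto(*m,.0274,90+h)
E
```

```text
[0.42104422 0.07009424] 25.82442480974396 25.718118577054412 0.055296855180939235 0.010137746512340996
t 26.1 at [0.424  0.0721 0.1901] head 112.31 tilt [ 0. -0. -1.] shift cm [-0.08 -0.34 16.27] turn z -3.52 q1,q6 [  3. -19.] open 0.0925 F [ 0.1 -0.4 -0. ]
```

```bash
python3 -m inch '[[[-0.1,-0.3,4,0,0,-3.5,-1],[0,0,4,0,0,0,-1],[0,0,3,0,0,0,-1],[0,0,0,0,0,0,-1],[0,0,0,0,0,0,-1]]]'
python3 - <<'E'
from h import *
goto(.4210,.0701,.0274,115.8)
E
```

```text
t: 26.55
tool_pos: [0.4213, 0.07, 0.0805]
orientation: [-1.666, -2.662, 0.001]
force: [0.3, 0.0, 0.7]
opening: 0.0932
t 26.6 at [0.4213 0.07   0.0805] head 115.94 tilt [ 0.    -0.001 -1.   ] shift cm [ 0.02 -0.02  5.31] turn z 0.14 q1,q6 [  3. -23.] open 0.0932 F [0.3 0.  0.7]
```

```bash
python3 -m inch '[[[0,0,2,0,0,0,-1],[0,0,2,0,0,0,-1],[0,0,1.3,0,0,0,-1],[0,0,0,0,0,0,-1],[0,0,0,0,0,0,1]]]' 55
python3 -m inch '[[[0,0,0,0,0,0,1],[0,0,0,0,0,0,1],[0,0,0,0,0,0,1],[0,0,0,0,0,0,1],[0,0,0,0,0,0,1]]]'
python3 -m inch '[[[0,0,0,0,0,0,1],[0,0,0,0,0,0,1]]]'
python3 - <<'E'
from h import *
goto(.4210,.0701,.0274,115.8)
E
```

```text
t: 27.05
tool_pos: [0.4224, 0.0701, 0.0284]
orientation: [1.664, 2.663, 0.001]
force: [0.0, 0.2, 0.3]
opening: 0.0887
t: 27.55
tool_pos: [0.4218, 0.0701, 0.0275]
orientation: [1.664, 2.664, 0.001]
force: [0.1, -0.3, 2.8]
opening: 0.0559
t: 27.75
tool_pos: [0.4218, 0.0701, 0.0275]
orientation: [1.664, 2.664, 0.0]
force: [-0.3, 0.4, 4.5]
opening: 0.0554
t 27.8 at [0.4218 0.0701 0.0275] head 116.02 tilt [-0.  0. -1.] shift cm [ 0.04 -0.07  0.01] turn z 0.22 q1,q6 [  3. -23.] open 0.0554 F [-0.3  0.4  4.5]
```

```bash
python3 -m inch '[[[0,0,-1,0,0,0,1],[0,0,-3,0,0,0,1],[0,0,-4,0,0,0,1],[0,0,-4,0,0,0,1],[0,0,0,0,0,7.2,1]]]'
python3 -m inch '[[[0,0,0,0,0,7.2,1],[0,0,0,0,0,7.2,1],[0,0,0,0,0,7.2,1],[2.1,4,0,0,0,0,1],[2.1,4,0,0,0,0,1]]]'
python3 -m inch '[[[2.1,4,0,0,0,0,1],[2.1,4,0,0,0,0,1],[0,0,0,0,0,0,1],[0,0,0,0,0,0,1],[0,0,0,0,0,0,1]]]'
python3 - <<'E'
from h import *
goto(.5853,.1455,.0315,87)
c=cam('wrist'); save(c,'w7')
E
```

```text
t: 28.25
tool_pos: [0.4251, 0.0702, 0.1539]
orientation: [1.825, 2.548, 0.009]
force: [0.7, 0.8, -0.9]
opening: 0.0554
t: 28.75
tool_pos: [0.5038, 0.1083, 0.1477]
orientation: [2.276, 2.165, 0.001]
force: [0.8, -0.7, -0.3]
opening: 0.0558
t: 29.25
tool_pos: [0.5846, 0.1459, 0.1474]
orientation: [-2.275, -2.167, 0.001]
force: [-0.9, 0.1, -1.1]
opening: 0.0557
t 29.2 at [0.5846 0.1459 0.1474] head 87.22 tilt [-0.    -0.001 -1.   ] shift cm [-0.03  0.07 11.59] turn z 0.22 q1,q6 [ 9. 12.] open 0.0557 F [-0.9  0.1 -1.1]
```

```bash
python3 -m inch '[[[0,0.1,2,0,0,0.2,1],[0,0,2,0,0,0,1],[0,0,0.6,0,0,0,1],[0,0,0.6,0,0,0,1],[0,0,0,0,0,0,1]]]'
python3 - <<'E'
from h import *
goto(.5853,.1455,.0315,87)
E
python3 -m inch '[[[0,0,0.6,0,0,0,1],[0,0,0.6,0,0,0,1],[0,0,0.6,0,0,0,1],[0,0,0.6,0,0,0,1],[0,0,0.6,0,0,0,1]]]'
python3 -m inch '[[[0,0,0.6,0,0,0,1],[0,0,0.6,0,0,0,1],[0,0,0.6,0,0,0,1],[0,0,0.5,0,0,0,1],[0,0,0,0,0,0,1]]]'
python3 - <<'E'
from h import *
goto(.5853,.1455,.0315,87)
E
```

```text
t: 29.8
tool_pos: [0.5861, 0.1459, 0.0955]
orientation: [2.279, 2.163, 0.0]
force: [-0.6, -0.0, -0.7]
opening: 0.0558
t 29.8 at [0.5861 0.1459 0.0955] head 87.0 tilt [ 0.  0. -1.] shift cm [-0.04 -0.08  6.4 ] turn z 0.0 q1,q6 [ 9. 12.] open 0.0558 F [-0.6 -0.  -0.7]
t: 30.3
tool_pos: [0.5863, 0.1462, 0.0644]
orientation: [-2.278, -2.163, 0.0]
force: [0.7, 0.3, -1.3]
opening: 0.0557
t: 30.8
tool_pos: [0.5857, 0.1463, 0.041]
orientation: [-2.278, -2.162, 0.001]
force: [-0.5, -0.3, -0.7]
opening: 0.0559
t 30.8 at [0.5857 0.1463 0.041 ] head 87.01 tilt [ 0.    -0.001 -1.   ] shift cm [-0.08 -0.04  0.95] turn z 0.01 q1,q6 [ 9. 12.] open 0.0559 F [-0.5 -0.3 -0.7]
```

```bash
python3 -m inch '[[[0,0,0.5,0,0,0,1],[0,0,0.4,0,0,0,1],[0,0,0.1,0,0,0,1],[0,0,0.1,0,0,0,1],[0,0,0,0,0,0,1]]]'
python3 - <<'E'
from h import *
goto(.5853,.1455,.0315,87)
E
```

```text
t: 31.3
tool_pos: [0.5862, 0.1464, 0.0315]
orientation: [-2.278, -2.163, 0.0]
force: [-3.0, 0.7, 2.4]
opening: 0.0554
t 31.3 at [0.5862 0.1464 0.0315] head 87.03 tilt [ 0. -0. -1.] shift cm [-0.09 -0.09 -0.  ] turn z 0.03 q1,q6 [ 9. 12.] open 0.0554 F [-3.   0.7  2.4]
```

```bash
python3 -m inch '[[[0,0,0.1,0,0,0,1],[0,0,0,0,0,0,1],[0,0,0,0,0,0,0.1],[0,0,0,0,0,0,-1],[0,0,0,0,0,0,-1]]]'
python3 -m inch '[[[0,0,0,0,0,0,-1],[0,0,0,0,0,0,-1],[0,0,0,0,0,0,-1]]]'
python3 -m inch '[[[0,0,-2,0,0,0,-1],[0,0,-4,0,0,0,-1],[0,0,-5,0,0,0,-1],[0,0,-5,0,0,0,-1],[-0.1,-4,0,0,0,0,-1]]]'
python3 -m inch '[[[-0.1,-4,0,0,0,0,-1],[-0.1,-4,0,0,0,0,-1],[-0.1,-4.2,0,0,0,0,-1],[0,0,0,0,0,-8.2,-1],[0,0,0,0,0,-8.2,-1]]]'
python3 -m inch '[[[0,0,0,0,0,-8.2,-1],[0,0,0,0,0,-8.2,-1],[0,0,0,0,0,0,-1],[0,0,0,0,0,0,-1]]]'
python3 - <<'E'
from h import *
goto(.4237,.150,.0274,120)
c=cam('wrist'); save(c,'w8'); print(proj(c,(.4237,.150,.062)))
w6=cv2.imread('pics/w6.png')
def label(im,c,u0,u1,v0,v1):
    b,g,r=[im[v0:v1,u0:u1,i].astype(int) for i in range(3)]
    orange=((r-b>60)&(r>90)).astype(np.uint8)
    n,l,st,_=cv2.connectedComponentsWithStats(orange); k=1+np.argmax(st[1:,4]); o=(l==k).astype(np.uint8)
    hull=cv2.convexHull(cv2.findContours(o,0,1)[0][0] if False else np.argwhere(o)[:,::-1].astype(np.int32)); f=np.zeros_like(o); cv2.fillConvexPoly(f,hull,1)
    f=cv2.erode(f,np.ones((3,3)))
    w=((f>0)&(r-b<45)&(r>200)).astype(np.uint8)
    n,l,st,ce=cv2.connectedComponentsWithStats(w); k=1+np.argmax(st[1:,4])
    p=np.argwhere(l==k)[:,::-1].astype(np.float32); (u,v),wh,a=cv2.minAreaRect(p); box=cv2.boxPoints(((u,v),wh,a))+[u0,v0]
    W=np.array([unp(c,*x,.062)[:2] for x in box]); e=[W[1]-W[0],W[2]-W[1]]; e=max(e,key=np.linalg.norm); e*=np.sign(e[0])
    print('label px',u+u0,v+v0,wh,'world',W.mean(0).round(4),'head',hd(e).round(2))
    return W.mean(0)
label(w6,dict(np.load('pics/w6.npz')),205,300,140,200)
label(c['image'],c,195,315,130,210)
cv2.imwrite('pics/w8c.png',cv2.resize(c['image'][130:205,200:310],None,fx=6,fy=6,interpolation=cv2.INTER_NEAREST))
E
```

```text
t: 31.8
tool_pos: [0.5867, 0.1461, 0.0303]
orientation: [2.278, 2.163, 0.001]
force: [-0.7, -0.8, 0.4]
opening: 0.0671
t: 32.1
tool_pos: [0.5864, 0.146, 0.0299]
orientation: [-2.279, -2.163, 0.0]
force: [-0.6, 0.3, 0.1]
opening: 0.0905
t: 32.6
tool_pos: [0.5544, 0.1478, 0.201]
orientation: [2.272, 2.154, 0.024]
force: [-0.8, -0.2, 1.4]
opening: 0.0929
t: 33.1
tool_pos: [0.4233, 0.1507, 0.1902]
orientation: [1.939, 2.471, 0.001]
force: [0.1, -0.1, -0.6]
opening: 0.0929
t: 33.5
tool_pos: [0.4244, 0.1506, 0.1902]
orientation: [1.581, 2.715, 0.0]
force: [0.1, 0.1, -0.1]
opening: 0.0925
t 33.5 at [0.4244 0.1506 0.1902] head 119.57 tilt [-0.  0. -1.] shift cm [-1.000e-02 -9.000e-02  1.628e+01] turn z -0.43 q1,q6 [ 13. -17.] open 0.0925 F [ 0.1  0.1 -0.1]
[254.896765   180.33773107]
label px 252.1349639892578 181.02434158325195 (8.447914123535156, 40.310516357421875) world [0.4213 0.0702] head 26.16
label px 259.0260772705078 183.71753311157227 (40.211002349853516, 8.495283126831055) world [0.4284 0.1491] head 27.62
```

```bash
python3 -m inch '[[[-0.3,0.3,4,0,0,2,-1],[0,0,4,0,0,0,-1],[0,0,3,0,0,0,-1],[0,0,0,0,0,0,-1],[0,0,0,0,0,0,-1]]]'
python3 - <<'E'
from h import *
goto(.4284,.1491,.0274,117.6)
E
```

```text
t: 34.05
tool_pos: [0.4283, 0.1494, 0.0805]
orientation: [-1.624, -2.688, 0.001]
force: [-0.7, 0.1, 0.3]
opening: 0.0931
t 34.0 at [0.4283 0.1494 0.0805] head 117.72 tilt [ 0.    -0.001 -1.   ] shift cm [-0.03 -0.    5.31] turn z 0.12 q1,q6 [ 13. -15.] open 0.0931 F [-0.7  0.1  0.3]
```

```bash
python3 -m inch '[[[0,0,2,0,0,0,-1],[0,0,2,0,0,0,-1],[0,0,1.3,0,0,0,-1],[0,0,0,0,0,0,-1],[0,0,0,0,0,0,1]]]' 55
python3 -m inch '[[[0,0,0,0,0,0,1],[0,0,0,0,0,0,1],[0,0,0,0,0,0,1],[0,0,0,0,0,0,1],[0,0,0,0,0,0,1]]]'
python3 -m inch '[[[0,0,0,0,0,0,1],[0,0,0,0,0,0,1]]]'
python3 - <<'E'
from h import *
goto(.4284,.1491,.0274,117.6)
goto(.5891,.2165,.0315,87)
E
python3 -m inch '[[[0,0,-1,0,0,0,1],[0,0,-3,0,0,0,1],[0,0,-4,0,0,0,1],[0,0,-4,0,0,0,1],[0,0,0,0,0,7.7,1]]]'
python3 -m inch '[[[0,0,0,0,0,7.7,1],[0,0,0,0,0,7.7,1],[0,0,0,0,0,7.7,1],[0,0,0,0,0,0,1],[0,0,0,0,0,0,1]]]'
python3 - <<'E'
from h import *
goto(.5891,.2165,.0315,87)
E
```

```text
t: 34.55
tool_pos: [0.4294, 0.1497, 0.0284]
orientation: [1.622, 2.689, 0.002]
force: [0.7, 0.5, -0.3]
opening: 0.0888
t: 35.05
tool_pos: [0.4287, 0.1495, 0.0274]
orientation: [1.622, 2.69, 0.001]
force: [0.3, 0.4, 2.2]
opening: 0.0558
t: 35.25
tool_pos: [0.4288, 0.1495, 0.0274]
orientation: [1.622, 2.69, 0.0]
force: [-1.6, -0.4, 4.8]
opening: 0.0557
t 35.2 at [0.4288 0.1495 0.0274] head 117.81 tilt [-0.  0. -1.] shift cm [-0.02 -0.05  0.  ] turn z 0.21 q1,q6 [ 13. -15.] open 0.0557 F [-1.6 -0.4  4.8]
t 35.2 at [0.4288 0.1495 0.0274] head 117.81 tilt [-0.  0. -1.] shift cm [-1.56 17.31 -0.4 ] turn z 30.81 q1,q6 [ 13. -15.] open 0.0557 F [-1.6 -0.4  4.8]
t: 35.75
tool_pos: [0.4321, 0.1503, 0.1541]
orientation: [1.796, 2.569, 0.012]
force: [0.9, 0.9, -1.4]
opening: 0.0558
t: 36.25
tool_pos: [0.4284, 0.1494, 0.1473]
orientation: [-2.274, -2.167, 0.0]
force: [0.2, -0.7, -1.5]
opening: 0.0558
t 36.2 at [0.4284 0.1494 0.1473] head 87.25 tilt [-0. -0. -1.] shift cm [ 7.47 15.73 11.57] turn z 0.25 q1,q6 [13. 16.] open 0.0558 F [ 0.2 -0.7 -1.5]
```

```bash
python3 -m inch '[[[1.85,3.9,0,0,0,0,1],[1.85,3.9,0,0,0,0,1],[1.85,3.9,0,0,0,0,1],[1.85,3.9,0,0,0,0.2,1],[0,0,0,0,0,0,1]]]'
python3 -m inch '[[[0,0,2,0,0,0,1],[0,0,2,0,0,0,1],[0,0,0.5,0,0,0,1],[0,0,0.5,0,0,0,1],[0,0,0,0,0,0,1]]]'
python3 - <<'E'
from h import *
goto(.5891,.2165,.0315,87)
E
```

```text
t: 36.75
tool_pos: [0.5906, 0.2163, 0.1437]
orientation: [-2.277, -2.162, 0.004]
force: [-0.8, -1.4, -2.3]
opening: 0.0558
t: 37.25
tool_pos: [0.588, 0.2151, 0.0974]
orientation: [-2.281, -2.16, 0.0]
force: [-0.8, 0.0, -1.1]
opening: 0.0557
t 37.2 at [0.588  0.2151 0.0974] head 86.87 tilt [-0. -0. -1.] shift cm [0.14 0.11 6.59] turn z -0.13 q1,q6 [15. 19.] open 0.0557 F [-0.8  0.  -1.1]
```

```bash
python3 -m inch '[[[0.1,0.1,0.6,0,0,0,1],[0,0,0.6,0,0,0,1],[0,0,0.6,0,0,0,1],[0,0,0.6,0,0,0,1],[0,0,0.6,0,0,0,1]]]'
python3 -m inch '[[[0,0,0.6,0,0,0,1],[0,0,0.6,0,0,0,1],[0,0,0.6,0,0,0,1],[0,0,0.5,0,0,0,1],[0,0,0,0,0,0,1]]]'
python3 - <<'E'
from h import *
goto(.5891,.2165,.0315,87)
E
python3 -m inch '[[[0,0,0.5,0,0,0,1],[0,0,0.5,0,0,0,1],[0,0,0.2,0,0,0,1],[0,0,0.1,0,0,0,1],[0,0,0,0,0,0,1]]]'
python3 - <<'E'
from h import *
goto(.5891,.2165,.0315,87)
E
```

```text
t: 37.75
tool_pos: [0.5891, 0.2161, 0.0665]
orientation: [-2.282, -2.159, 0.0]
force: [0.6, -0.4, 0.1]
opening: 0.0555
t: 38.25
tool_pos: [0.5889, 0.2162, 0.0433]
orientation: [-2.282, -2.158, 0.001]
force: [0.2, -0.2, -2.1]
opening: 0.0558
t 38.2 at [0.5889 0.2162 0.0433] head 86.81 tilt [-0.    -0.001 -1.   ] shift cm [0.03 0.02 1.18] turn z -0.19 q1,q6 [15. 19.] open 0.0558 F [ 0.2 -0.2 -2.1]
t: 38.75
tool_pos: [0.5889, 0.2163, 0.0315]
orientation: [-2.282, -2.159, 0.001]
force: [-3.1, -0.6, 4.5]
opening: 0.0559
t 38.8 at [0.5889 0.2163 0.0315] head 86.82 tilt [-0.    -0.001 -1.   ] shift cm [0.03 0.02 0.  ] turn z -0.18 q1,q6 [15. 19.] open 0.0559 F [-3.1 -0.6  4.5]
```

```bash
python3 -m inch '[[[0,0,0.05,0,0,0,1],[0,0,0,0,0,0,0.1],[0,0,0,0,0,0,-1],[0,0,0,0,0,0,-1],[0,0,0,0,0,0,-1]]]'
python3 -m inch '[[[0,0,0,0,0,0,-1],[0,0,0,0,0,0,-1],[0,0,-2,0,0,0,-1],[0,0,-4,0,0,0,-1],[0,0,-5,0,0,0,-1]]]'
python3 -m inch '[[[0,0,-5,0,0,0,-1],[0.25,-4.2,0,0,0,0,-1],[0.25,-4.2,0,0,0,0,-1],[0.25,-4.2,0,0,0,0,-1],[0.25,-4.2,0,0,0,0,-1]]]'
python3 -m inch '[[[0.25,-4.2,0,0,0,4,-1],[0,0,0,0,0,0,-1],[0,0,0,0,0,0,-1],[0,0,0,0,0,0,-1]]]'
cat >> h.py <<'E'
def label(im,c,u0,u1,v0,v1):
    b,g,r=[im[v0:v1,u0:u1,i].astype(int) for i in range(3)]
    o=((r-b>60)&(r>90)).astype(np.uint8)
    n,l,st,_=cv2.connectedComponentsWithStats(o); o=(l==1+np.argmax(st[1:,4])).astype(np.uint8)
    f=np.zeros_like(o); cv2.fillConvexPoly(f,cv2.convexHull(np.argwhere(o)[:,::-1].astype(np.int32)),1); f=cv2.erode(f,np.ones((3,3)))
    w=((f>0)&(r-b<45)&(r>200)).astype(np.uint8)
    n,l,st,ce=cv2.connectedComponentsWithStats(w); k=1+np.argmax(st[1:,4])
    (u,v),wh,a=cv2.minAreaRect(np.argwhere(l==k)[:,::-1].astype(np.float32)); box=cv2.boxPoints(((u,v),wh,a))+[u0,v0]
    W=np.array([unp(c,*x,.062)[:2] for x in box]); e=max([W[1]-W[0],W[2]-W[1]],key=np.linalg.norm); e=e*np.sign(e[0])
    print('label px',u+u0,v+v0,wh,'world',W.mean(0).round(4),'head',hd(e).round(2)); return W.mean(0),hd(e)
E
python3 - <<'E'
from h import *
c=cam('wrist'); save(c,'w9'); print(proj(c,(.379,.239,.062)))
m,h=label(c['image'],c,190,320,125,215); goto(*m,.0274,90+h)
E
```

```text
t: 39.25
tool_pos: [0.5891, 0.2161, 0.0304]
orientation: [-2.282, -2.159, 0.0]
force: [0.5, -0.2, 0.5]
opening: 0.0754
t: 39.75
tool_pos: [0.5871, 0.2156, 0.1389]
orientation: [-2.28, -2.157, 0.008]
force: [-0.2, 0.1, 0.2]
opening: 0.0931
t: 40.25
tool_pos: [0.4205, 0.2355, 0.1906]
orientation: [-2.283, -2.158, -0.0]
force: [-0.3, 0.3, 0.7]
opening: 0.0929
t: 40.65
tool_pos: [0.3811, 0.2404, 0.1911]
orientation: [2.356, 2.078, 0.002]
force: [-0.7, 0.2, 0.1]
opening: 0.0926
[252.37176064 181.75025121]
label px 251.0 174.0 (8.0, 40.0) world [0.3787 0.2461] head -7.18
t 40.7 at [0.3813 0.2403 0.191 ] head 82.8 tilt [ 0.     0.001 -1.   ] shift cm [ 0.54 -0.34 16.36] turn z -0.02 q1,q6 [26. 33.] open 0.0928 F [ 0.3 -0.7 -0.2]
```

```bash
python3 - <<'E'
from h import *
im=cv2.imread('pics/w9.png'); c=dict(np.load('pics/w9.npz'))
o=cv2.resize(im[130:205,200:310],None,fx=6,fy=6,interpolation=cv2.INTER_NEAREST)
cv2.imwrite('pics/w9c.png',o)
E
```

```text
(no output)
```

View pics/w9c.png

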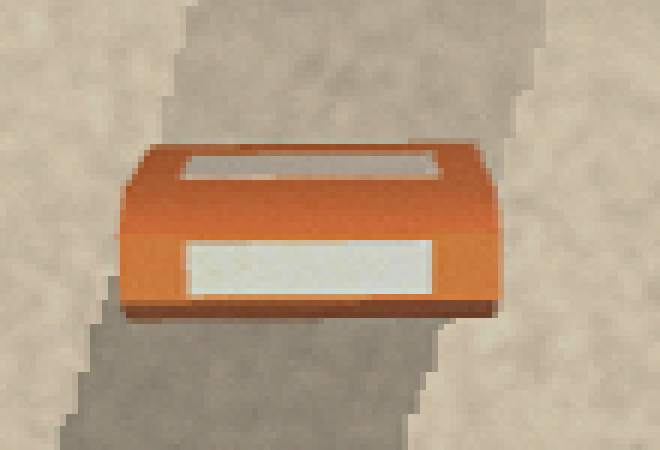

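The top face spans (119–501, 235–302) in the crop, with its centre at (251.5,174.5) px, which confirms the label fix. Grasp.

```bash
python3 -m inch '[[[0.5,-0.3,4,0,0,0,-1],[0,0,4,0,0,0,-1],[0,0,3,0,0,0,-1],[0,0,0,0,0,0,-1],[0,0,0,0,0,0,-1]]]'
python3 - <<'E'
from h import *
goto(.3789,.2459,.0274,82.8)
E
python3 -m inch '[[[0,0,2,0,0,0,-1],[0,0,2,0,0,0,-1],[0,0,1.3,0,0,0,-1],[0,0,0,0,0,0,-1],[0,0,0,0,0,0,1]]]' 55
python3 -m inch '[[[0,0,0,0,0,0,1],[0,0,0,0,0,0,1],[0,0,0,0,0,0,1],[0,0,0,0,0,0,1],[0,0,0,0,0,0,1]]]'
python3 -m inch '[[[0,0,0,0,0,0,1],[0,0,0,0,0,0,1]]]'
python3 - <<'E'
from h import *
goto(.3789,.2459,.0274,82.8)
E
```

```text
t: 41.2
tool_pos: [0.3783, 0.2454, 0.0809]
orientation: [-2.357, -2.077, 0.002]
force: [0.5, 0.1, -0.3]
opening: 0.0927
t 41.2 at [0.3783 0.2454 0.0809] head 82.78 tilt [-0.001 -0.001 -1.   ] shift cm [0.06 0.06 5.35] turn z -0.02 q1,q6 [26. 34.] open 0.0927 F [ 0.5  0.1 -0.3]
t: 41.7
tool_pos: [0.3788, 0.246, 0.0289]
orientation: [2.356, 2.077, 0.002]
force: [1.1, -0.1, 0.3]
opening: 0.0888
t: 42.2
tool_pos: [0.3781, 0.2458, 0.028]
orientation: [2.356, 2.078, 0.001]
force: [-0.7, -0.7, 2.3]
opening: 0.0555
t: 42.4
tool_pos: [0.3781, 0.2458, 0.028]
orientation: [2.356, 2.078, 0.001]
force: [-0.8, -0.1, 3.9]
opening: 0.0557
t 42.4 at [0.3781 0.2458 0.028 ] head 82.82 tilt [ 0.  0. -1.] shift cm [0.02 0.08 0.06] turn z 0.02 q1,q6 [27. 34.] open 0.0557 F [-0.8 -0.1  3.9]
```

```bash
python3 -m inch '[[[0,0,-1,0,0,0,1],[0,0,-3,0,0,0,1],[0,0,-4,0,0,0,1],[0,0,-4,0,0,-4.2,1],[0,0,0,0,0,0,1]]]'
python3 -m inch '[[[1.06,4.24,0,0,0,0,1],[1.06,4.24,0,0,0,0,1],[1.06,4.24,0,0,0,0,1],[1.06,4.24,0,0,0,0,1],[1.06,4.2,0,0,0,0,1]]]'
python3 -m inch '[[[0,0,0,0,0,0,1],[0,0,2,0,0,0,1],[0,0,2,0,0,0,1],[0,0,0,0,0,0,1],[0,0,0,0,0,0,1]]]'
python3 - <<'E'
from h import *
goto(.5928,.2874,.032,87)
E
```

```text
t: 42.9
tool_pos: [0.3812, 0.2474, 0.1544]
orientation: [2.274, 2.164, 0.015]
force: [1.5, 0.2, -0.4]
opening: 0.0561
t: 43.4
tool_pos: [0.5931, 0.2876, 0.1465]
orientation: [-2.279, -2.162, 0.002]
force: [-0.0, 0.5, -0.3]
opening: 0.0558
t: 43.9
tool_pos: [0.5909, 0.2873, 0.1072]
orientation: [-2.278, -2.162, 0.003]
force: [0.3, -0.4, -1.6]
opening: 0.0559
t 43.9 at [0.5909 0.2873 0.1072] head 87.01 tilt [-0.001 -0.002 -1.   ] shift cm [0.02 0.2  7.52] turn z 0.01 q1,q6 [21. 24.] open 0.0559 F [ 0.3 -0.4 -1.6]
```

```bash
python3 -m inch '[[[0,0.15,0.6,0,0,0,1],[0,0,0.6,0,0,0,1],[0,0,0.6,0,0,0,1],[0,0,0.6,0,0,0,1],[0,0,0.6,0,0,0,1]]]'
python3 -m inch '[[[0,0,0.6,0,0,0,1],[0,0,0.6,0,0,0,1],[0,0,0.6,0,0,0,1],[0,0,0.6,0,0,0,1],[0,0,0.6,0,0,0,1]]]'
python3 - <<'E'
from h import *
goto(.5928,.2874,.032,87)
E
python3 -m inch '[[[0,0,0.5,0,0,0,1],[0,0,0.5,0,0,0,1],[0,0,0.4,0,0,0,1],[0,0,0.1,0,0,0,1],[0,0,0,0,0,0,1]]]'
python3 - <<'E'
from h import *
goto(.5928,.2874,.032,87)
E
```

```text
t: 44.4
tool_pos: [0.5934, 0.2875, 0.0772]
orientation: [-2.279, -2.163, 0.0]
force: [-0.1, -0.1, 0.2]
opening: 0.0556
t: 44.9
tool_pos: [0.5938, 0.2867, 0.0476]
orientation: [2.278, 2.162, -0.001]
force: [0.1, -2.2, 1.9]
opening: 0.0552
t 44.9 at [0.5938 0.2867 0.0476] head 87.0 tilt [-0.001  0.001 -1.   ] shift cm [ 0.06 -0.11  1.56] turn z 0.0 q1,q6 [21. 24.] open 0.0552 F [ 0.1 -2.2  1.9]
t: 45.4
tool_pos: [0.5932, 0.2877, 0.0324]
orientation: [-2.278, -2.163, 0.0]
force: [-0.0, 0.6, -1.3]
opening: 0.0558
t 45.4 at [0.5932 0.2877 0.0324] head 87.02 tilt [ 0. -0. -1.] shift cm [-0.03 -0.04  0.04] turn z 0.02 q1,q6 [21. 24.] open 0.0558 F [-0.   0.6 -1.3]
```

```bash
python3 -m inch '[[[0,0,0.15,0,0,0,1],[0,0,0,0,0,0,1],[0,0,0,0,0,0,1]]]'
python3 -m inch '[[[0,0,0,0,0,0,0.1],[0,0,0,0,0,0,-1],[0,0,0,0,0,0,-1],[0,0,0,0,0,0,-1],[0,0,0,0,0,0,-1]]]'
python3 -m inch '[[[0,0,0,0,0,0,-1],[0,0,-2,0,0,0,-1],[0,0,-4,0,0,0,-1],[0,0,-5,0,0,0,-1],[0,0,-5,0,0,0,-1]]]'
python3 -m inch '[[[-4.58,-0.86,-0.6,0,0,0,-1],[-4.58,-0.86,-0.6,0,0,0,-1],[-4.58,-0.86,-0.6,0,0,0,-1],[-4.58,-0.86,-0.6,0,0,0,-1],[-4.58,-0.86,-0.6,0,0,0,-1]]]'
python3 -m inch '[[[-4.58,-0.86,0,0,0,0,-1],[-4.58,-0.86,0,0,0,0,-1],[-4.58,-0.86,0,0,0,0,-1],[-4.58,-0.86,0,0,0,0,-1],[-4.58,-0.86,0,0,0,0,-1]]]'
python3 -m inch '[[[-4.58,-0.86,0,0,0,0,-1],[-4.58,-0.86,0,0,0,0,-1],[-4.58,-0.86,0,0,0,0,-1],[-3.25,-3.05,0,0,0,0,-1],[-3.25,-3.05,0,0,0,0,-1]]]'
python3 -m inch '[[[-3.25,-3.05,0,0,0,0,-1],[-3.25,-3.05,0,0,0,0,-1],[-3.25,-3.05,0,0,0,0,-1],[-3.25,-3.05,0,0,0,0,-1],[-3.25,-3.05,0,0,0,0,-1]]]'
python3 -m inch '[[[-3.25,-3.05,0,0,0,0,-1],[-3.25,-3.05,0,0,0,0,-1],[0,0,0,0,0,0,-1],[0,0,0,0,0,0,-1],[0,0,0,0,0,0,-1]]]'
python3 - <<'E'
from h import *
goto(.16,-.578,.2,87)
t=cam('top'); save(t,'top9'); s=cam('scene'); save(s,'scene9')
a=cv2.resize(t['image'][140:250,110:420],(800,284),interpolation=cv2.INTER_CUBIC)
b=cv2.resize(s['image'][125:345,80:410],(450,300),interpolation=cv2.INTER_CUBIC)
r=cv2.resize(s['image'][150:235,275:405],(350,229),interpolation=cv2.INTER_CUBIC)
o=np.zeros((586,800,3),np.uint8); o[:284]=a; o[286:586,:450]=b; o[286:515,450:]=r
cv2.imwrite('pics/final.png',o)
E
```

```text
t: 45.7
tool_pos: [0.5936, 0.2877, 0.032]
orientation: [-2.278, -2.163, -0.001]
force: [-3.1, -0.3, 4.7]
opening: 0.0556
t: 46.2
tool_pos: [0.5934, 0.2874, 0.031]
orientation: [-2.279, -2.163, 0.0]
force: [0.4, -0.3, 0.8]
opening: 0.0833
t: 46.7
tool_pos: [0.5928, 0.2872, 0.1921]
orientation: [-2.278, -2.162, 0.002]
force: [0.1, 1.1, -0.1]
opening: 0.093
t: 47.2
tool_pos: [0.5379, 0.0595, 0.2215]
orientation: [2.278, 2.163, 0.0]
force: [1.7, -0.8, -0.5]
opening: 0.0931
t: 47.7
tool_pos: [0.483, -0.1671, 0.2214]
orientation: [2.278, 2.162, 0.001]
force: [1.2, -0.3, -0.0]
opening: 0.0931
t: 48.2
tool_pos: [0.3853, -0.3645, 0.2209]
orientation: [-2.278, -2.163, 0.0]
force: [0.3, -0.6, 0.8]
opening: 0.0934
t: 48.7
tool_pos: [0.2242, -0.5185, 0.2213]
orientation: [2.278, 2.162, -0.0]
force: [0.0, -0.0, -0.0]
opening: 0.093
t: 49.2
tool_pos: [0.1621, -0.5786, 0.221]
orientation: [-2.278, -2.163, -0.001]
force: [0.7, 0.2, 0.2]
opening: 0.0931
t 49.2 at [ 0.1621 -0.5786  0.221 ] head 87.04 tilt [ 0.001  0.    -1.   ] shift cm [ 0.04 -0.21  2.1 ] turn z 0.04 q1,q6 [-79. -76.] open 0.0931 F [0.7 0.2 0.2]
```

View pics/final.png

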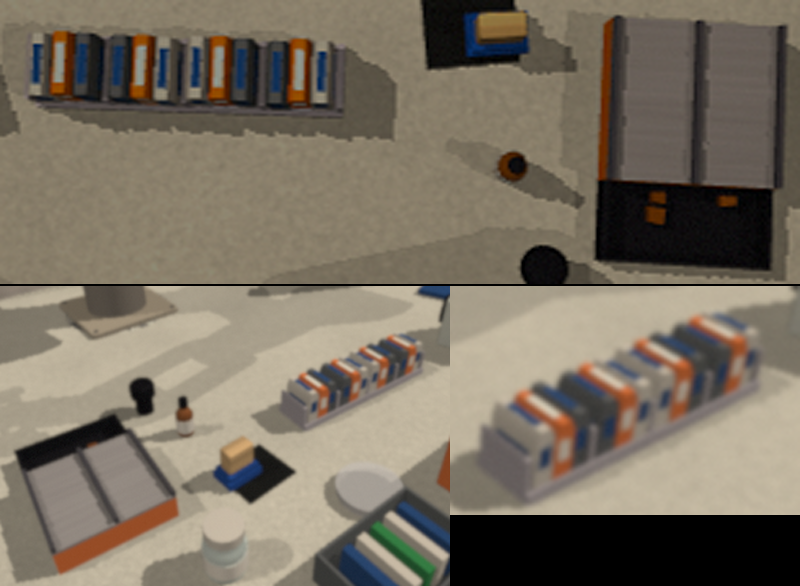

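The lanes are clear, three chips are in the tray, all four cases are filed level, and the bottle and eyepiece are untouched. But the scraper (handle at ~(502,26)) has since been knocked to the mat's −y edge, so it must go back. Measuring it by colour, with the first picture as reference.

```bash
cat >> h.py <<'E'
def handle(im,c,u0,u1,v0,v1,zt=.059,zf=.015):
    h=cv2.cvtColor(im[v0:v1,u0:u1],cv2.COLOR_BGR2HSV); out={}
    for n,m,z in(('handle',cv2.inRange(h,(8,95,110),(25,255,255)),zt),('blue',cv2.inRange(h,(100,120,30),(125,255,255)),zf)):
        k,l,st,_=cv2.connectedComponentsWithStats(m); j=1+np.argmax(st[1:,4])
        r=cv2.minAreaRect(np.argwhere(l==j)[:,::-1].astype(np.float32)); box=cv2.boxPoints(r)+[u0,v0]
        W=np.array([unp(c,*x,z)[:2] for x in box]); e=[W[1]-W[0],W[2]-W[1]]
        print(n,'px',np.round(box.mean(0),1),'n',st[j,4],'world',W.mean(0).round(4),'sides',[(np.linalg.norm(x)*1000).round(1) for x in e],'heads',[round(hd(x)%180,1) for x in e])
E
python3 - <<'E'
from h import *
for n in('top0','top9'): print(n); handle(cv2.imread(f'pics/{n}.png'),dict(np.load(f'pics/{n}.npz')),270,330,130,170)
print('wrist w1'); handle(cv2.imread('pics/w1.png'),dict(np.load('pics/w1.npz')),225,305,110,200)
for n in('top0','top9'):
    im=cv2.imread(f'pics/{n}.png'); c=dict(np.load(f'pics/{n}.npz'))
    h=cv2.cvtColor(im,cv2.COLOR_BGR2HSV)
    for x,y,z in((.6282,-.0818,.059),(.63,-.101,.059),(.60,-.05,.003),(.57,.0,0)):
        u,v=proj(c,(x,y,z)).round().astype(int); print((u,v),h[v,u])
E
```

```text
top0
handle px [293.5 146. ] n 161 world [ 0.6294 -0.0814] sides [np.float64(39.7), np.float64(18.9)] heads [np.float64(88.9), np.float64(178.2)]
blue px [292.  149.5] n 181 world [ 0.6292 -0.0824] sides [np.float64(58.7), np.float64(42.0)] heads [np.float64(88.9), np.float64(178.2)]
top9
handle px [304.1 149.1] n 169 world [ 0.6217 -0.1059] sides [np.float64(42.8), np.float64(21.5)] heads [np.float64(93.0), np.float64(2.1)]
blue px [301.5 153. ] n 165 world [ 0.6201 -0.1053] sides [np.float64(61.1), np.float64(39.4)] heads [np.float64(88.9), np.float64(178.1)]
wrist w1
handle px [262.3 161.5] n 1116 world [ 0.6286 -0.0832] sides [np.float64(46.0), np.float64(22.3)] heads [np.float64(88.4), np.float64(178.6)]
blue px [261.5 155.5] n 802 world [ 0.6285 -0.0842] sides [np.float64(39.4), np.float64(58.0)] heads [np.float64(180.0), np.float64(91.0)]
(np.int64(294), np.int64(147)) [ 18 156 139]
(np.int64(302), np.int64(146)) [ 19 154 139]
(np.int64(279), np.int64(162)) [40 55 14]
(np.int64(259), np.int64(175)) [18 62 91]
(np.int64(294), np.int64(147)) [131  71  72]
(np.int64(302), np.int64(146)) [ 21 139 145]
(np.int64(279), np.int64(162)) [30 64 16]
(np.int64(259), np.int64(175)) [20 57 89]
```

```bash
python3 -m inch '[[[3.5,3.1,0,0,0,0,-1],[3.5,3.1,0,0,0,0,-1],[3.5,3.1,0,0,0,0,-1],[3.5,3.1,0,0,0,0,-1],[3.5,3.1,0,0,0,0,-1]]]'
python3 -m inch '[[[3.5,3.1,0,0,0,0,-1],[3.5,3.1,0,0,0,0,-1],[3.5,3.1,0,0,0,0,-1],[3.5,3.1,0,0,0,0,-1],[3.5,3.1,0,0,0,0,-1]]]'
python3 -m inch '[[[3.5,3.1,0,0,0,0,-1],[3.5,3.1,0,0,0,0,-1],[3.5,3.1,0,0,0,0,-1],[3.5,3.1,0,0,0,0,-1],[0,0,0,0,0,-5,-1]]]'
python3 -m inch '[[[0,0,0,0,0,0,-1],[0,0,0,0,0,0,-1],[0,0,0,0,0,0,-1]]]'
python3 - <<'E'
from h import *
goto(.621,-.1055,.027,92)
c=cam('wrist'); save(c,'w10'); handle(c['image'],c,215,310,110,215); print(proj(c,(.621,-.1055,.059)))
E
```

```text
t: 49.8
tool_pos: [0.3271, -0.41, 0.2215]
orientation: [2.276, 2.164, 0.0]
force: [0.8, -0.6, 0.8]
opening: 0.0929
t: 50.3
tool_pos: [0.4908, -0.2429, 0.2217]
orientation: [2.276, 2.164, 0.001]
force: [-0.2, -0.2, 0.3]
opening: 0.0929
t: 50.8
tool_pos: [0.623, -0.106, 0.2206]
orientation: [-2.173, -2.267, -0.003]
force: [-0.6, 0.3, 0.7]
opening: 0.0929
t: 51.1
tool_pos: [0.6199, -0.1127, 0.2215]
orientation: [2.184, 2.257, 0.0]
force: [-0.2, 0.5, -0.1]
opening: 0.0933
t 51.1 at [ 0.6199 -0.1127  0.2215] head 91.89 tilt [-0.  0. -1.] shift cm [ 0.72  0.12 19.45] turn z -0.11 q1,q6 [-15. -17.] open 0.0933 F [-0.2  0.5 -0.1]
handle px [256.5 167. ] n 1077 world [ 0.6212 -0.1078] sides [np.float64(22.0), np.float64(45.5)] heads [np.float64(1.9), np.float64(92.4)]
blue px [256.  160.5] n 784 world [ 0.6209 -0.1089] sides [np.float64(38.9), np.float64(56.7)] heads [np.float64(1.9), np.float64(92.7)]
[256.35477106 165.07985873]
```

```bash
python3 -m inch '[[[0.55,0.1,4,0,0,0,-1],[0,0,4,0,0,0,-1],[0,0,4,0,0,0,-1],[0,0,3,0,0,0,-1],[0,0,2,0,0,0,-1]]]'
python3 -m inch '[[[0,0,1.2,0,0,0,-1],[0,0,1,0,0,0,-1],[0,0,0.2,0,0,0,-1],[0,0,0,0,0,0,-1],[0,0,0,0,0,0,1]]]' 45
python3 -m inch '[[[0,0,0,0,0,0,1],[0,0,0,0,0,0,1],[0,0,0,0,0,0,1],[0,0,0,0,0,0,1],[0,0,0,0,0,0,1]]]'
python3 -m inch '[[[0,0,0,0,0,0,1],[0,0,0,0,0,0,1],[0,0,0,0,0,0,1],[0,0,0,0,0,0,1],[0,0,0,0,0,0,1]]]'
python3 - <<'E'
from h import *
goto(.6326,-.0836,.0276,93.5)
E
```

```text
t: 51.65
tool_pos: [0.6191, -0.1073, 0.0483]
orientation: [-2.183, -2.255, 0.003]
force: [0.1, -1.4, -0.1]
opening: 0.093
t: 52.15
tool_pos: [0.6222, -0.1071, 0.0286]
orientation: [2.181, 2.259, 0.002]
force: [-0.5, 0.6, -0.1]
opening: 0.0888
t: 52.65
tool_pos: [0.6212, -0.1068, 0.0272]
orientation: [2.182, 2.26, 0.0]
force: [0.7, -0.6, -0.3]
opening: 0.0495
t: 53.15
tool_pos: [0.6211, -0.1068, 0.0271]
orientation: [-2.182, -2.26, 0.0]
force: [-0.6, -0.7, 0.5]
opening: 0.0238
t 53.1 at [ 0.6211 -0.1068  0.0271] head 92.01 tilt [-0. -0. -1.] shift cm [ 2.28  1.23 -0.05] turn z -1.49 q1,q6 [-14. -16.] open 0.0238 F [-0.6 -0.7  0.5]
```

```bash
python3 -m inch '[[[0,0,-1,0,0,0,1],[0,0,-2,0,0,0,1],[2.3,1.2,0,0,0,0,1],[0,0,0,0,0,-1.5,1],[0,0,0,0,0,0,1]]]'
python3 -m inch '[[[0,0,1,0,0,0,1],[0,0,1,0,0,0,1],[0,0,0.6,0,0,0,1],[0,0,0.2,0,0,0,1],[0,0,0,0,0,0,1]]]'
python3 - <<'E'
from h import *
goto(.6326,-.0836,.0271,93.5)
E
```

```text
t: 53.65
tool_pos: [0.6323, -0.083, 0.0574]
orientation: [-2.15, -2.291, 0.0]
force: [0.5, -0.6, -2.7]
opening: 0.0239
t: 54.15
tool_pos: [0.6318, -0.0835, 0.0283]
orientation: [-2.152, -2.287, 0.001]
force: [-0.6, 0.2, -3.0]
opening: 0.0236
t 54.1 at [ 0.6318 -0.0835  0.0283] head 93.5 tilt [ 0.    -0.001 -1.   ] shift cm [-0.02  0.08  0.12] turn z -0.0 q1,q6 [-12. -16.] open 0.0236 F [-0.6  0.2 -3. ]
```

Final few mm, release, lift, and retreat clear for a last look.

```bash
python3 -m inch '[[[0,0,0.15,0,0,0,1],[0,0,0,0,0,0,1],[0,0,0,0,0,0,1]]]'
python3 -m inch '[[[0,0,0,0,0,0,-0.2],[0,0,0,0,0,0,-0.2],[0,0,0,0,0,0,-1],[0,0,0,0,0,0,-1],[0,0,0,0,0,0,-1]]]'
python3 -m inch '[[[0,0,0,0,0,0,-1],[0,0,-2,0,0,0,-1],[0,0,-4,0,0,0,-1],[0,0,-5,0,0,0,-1],[0,0,-5,0,0,0,-1]]]'
python3 -m inch '[[[0,0,-4,0,0,0,-1],[-3.3,-3.2,0,0,0,0,-1],[-3.3,-3.2,0,0,0,0,-1],[-3.3,-3.2,0,0,0,0,-1],[-3.3,-3.2,0,0,0,0,-1]]]'
python3 -m inch '[[[-3.3,-3.2,0,0,0,0,-1],[-3.3,-3.2,0,0,0,0,-1],[-3.3,-3.2,0,0,0,0,-1],[-3.3,-3.2,0,0,0,0,-1],[-3.3,-3.2,0,0,0,0,-1]]]'
python3 -m inch '[[[-3.3,-3.2,0,0,0,0,-1],[-3.3,-3.2,0,0,0,0,-1],[-3.3,-3.2,0,0,0,0,-1],[-3.3,-3.2,0,0,0,0,-1],[0,0,0,0,0,0,-1]]]'
python3 -m inch '[[[0,0,0,0,0,0,-1],[0,0,0,0,0,0,-1],[0,0,0,0,0,0,-1]]]'
python3 - <<'E'
from h import *
goto(.16,-.578,.2,87)
t=cam('top'); save(t,'top10'); s=cam('scene'); save(s,'scene10')
handle(t['image'],t,270,330,130,170)
c=dict(np.load('pics/top0.npz')); a0=cv2.imread('pics/top0.png')
a=cv2.resize(t['image'][130:250,110:420],(800,310),interpolation=cv2.INTER_CUBIC)
b=cv2.resize(s['image'][125:345,80:410],(420,280),interpolation=cv2.INTER_CUBIC)
r=cv2.resize(s['image'][150:235,275:405],(380,248),interpolation=cv2.INTER_CUBIC)
o=np.zeros((592,800,3),np.uint8); o[:310]=a; o[312:592,:420]=b; o[312:560,420:]=r
cv2.imwrite('pics/final2.png',o)
E
```

```text
t: 54.45
tool_pos: [0.6326, -0.0835, 0.0279]
orientation: [2.152, 2.288, 0.0]
force: [0.2, -0.2, -3.0]
opening: 0.0236
t: 54.95
tool_pos: [0.6325, -0.0834, 0.0278]
orientation: [2.152, 2.288, 0.0]
force: [-0.4, 0.4, -0.6]
opening: 0.0591
t: 55.45
tool_pos: [0.6316, -0.0833, 0.1887]
orientation: [-2.151, -2.288, 0.001]
force: [1.2, -0.6, 1.3]
opening: 0.0928
t: 55.95
tool_pos: [0.5115, -0.224, 0.2278]
orientation: [2.151, 2.289, 0.0]
force: [0.6, -1.1, -0.2]
opening: 0.0926
t: 56.45
tool_pos: [0.3617, -0.3987, 0.2279]
orientation: [2.152, 2.288, -0.0]
force: [1.0, -0.9, 0.6]
opening: 0.0931
t: 56.95
tool_pos: [0.2392, -0.5405, 0.2273]
orientation: [-2.158, -2.283, 0.003]
force: [-0.7, 0.8, -0.2]
opening: 0.0929
t: 57.25
tool_pos: [0.2445, -0.5363, 0.2278]
orientation: [2.15, 2.29, 0.0]
force: [-0.7, 0.1, 0.6]
opening: 0.0928
t 57.2 at [ 0.2445 -0.5363  0.2278] head 93.61 tilt [ 0.  0. -1.] shift cm [-3.63 -8.7   2.77] turn z 6.61 q1,q6 [-70. -74.] open 0.0928 F [-0.7  0.1  0.6]
handle px [294.  144.5] n 169 world [ 0.6329 -0.0827] sides [np.float64(42.1), np.float64(21.2)] heads [np.float64(88.9), np.float64(178.2)]
blue px [292.5 148.5] n 167 world [ 0.6316 -0.0837] sides [np.float64(61.2), np.float64(42.0)] heads [np.float64(88.9), np.float64(178.2)]
```

View pics/final2.png

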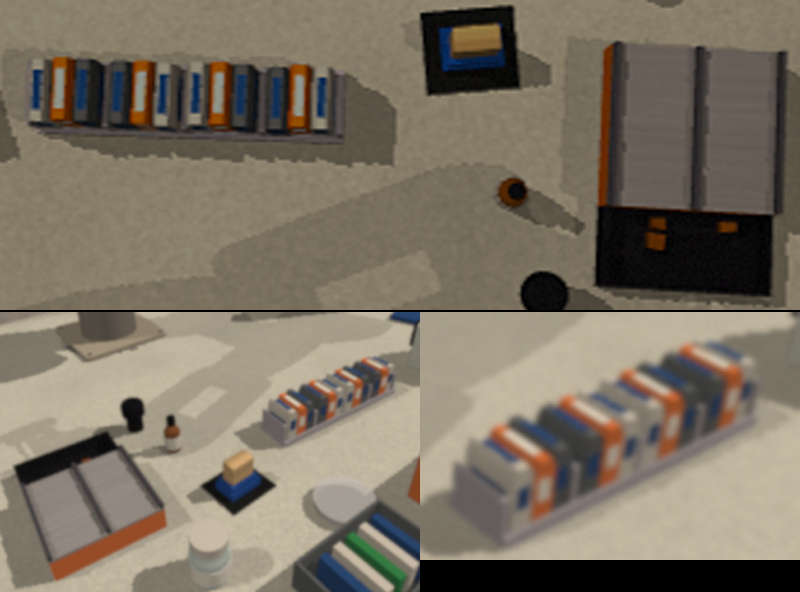

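The scraper is back on its mat (475,45), all four cases are level in the rack, the lanes are empty, and three chips are in the tray. The bottle and eyepiece are where they were. Handing in.

```bash
python3 -c "
from plant import robot; print(robot.close_job())"
```

```text
the job is handed in; nothing more can be done
None
```

I handed in the job at about 57 s of the 210 s allowed. The last pictures show every part of it done.

- **Chips:** I swept both lanes with the scraper. All three chips are in the tray and the plate is empty.
- **Cases:** the four orange cases are upright, one per bay. Each met the rack floor within about 0.5 mm of the expected height, with push readings of 2 to 10 N. All eight filed cases are still standing.
- **Scraper:** I put it back on its mat before filing. The first check after filing showed it knocked about 25 mm aside, overhanging the mat edge, so I centred it on the mat again. It is now at about (0.632, -0.083), within 1 mm of the mat centre I measured. This second placing came after the cases were filed.
- **Oil bottle and eyepiece:** I did not touch them, and they look unmoved in the pictures.

No other check failed or disagreed. I saw no sign of the grip slackening: the finger opening stayed steady in every reading. In the second placing the scraper was let go before the force reading showed contact, an estimated 1 mm or less above the mat, and it stands upright.

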